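Fetch the hand plane from behind the tools on the stand

TASK

The hand plane is wanted from the back of the tool stand: first clear the mallet, the oil tin and the oilstone box that stand in front of it, all three upright into the shallow tray, while the plane stays where it is. Then lay the plane sole down in the middle of the cork pad, lengthwise along it, with the other three still in the tray. After that put each of the three back upright on the middle of its own plate (mallet on the round one, tin on the square one, box on the oblong one), lined up with the plate, and leave everything released and at rest.

Things in the scene. Friction and masses are not known exactly. Their poses are not given: they have to be found in the camera images.
- mallet_mid (a point): Turned wooden mallet standing on its head, handle straight up, 138 mm tall, 0.28 kg. The round head is 64 mm across and reaches 70 mm up; above it, to 138 mm, is a straight round handle 28 mm across, the place to grip. The point is on its axis half-way up, 69 mm above the underside; z along the handle. It starts on the round plate.
- tin_mid (a point): Square metal oil tin with a paper band, standing upright, 0.32 kg: body 56 x 56 mm and 92 mm high, with a round cap 24 mm across in the middle of its top that reaches 106 mm. The point is on its upright axis, 53 mm above the underside; x and y square to its sides, z up. It starts on the square plate.
- stonebox_mid (a point): Oilstone in a closed oblong wooden box with brass clasps, standing on end, about 0.40 kg: 66 mm (its x) x 40 mm (its y) and 100 mm high. The point is its centre, 50 mm above the underside; z up. It starts on the oblong plate.
- plane_mid (a point): Low wooden hand plane lying on its sole, 0.38 kg: light wooden block 130 mm long (its x), 44 wide (its y), 36 high, with a steel iron and dark wedge, 28 mm wide, rising 14 mm above the middle of its top. The point is the block's centre, 18 mm above the sole; z up. It starts flat on the stand close behind (20 mm) the three standing things, lengthwise along their row.
- round_plate: Round flat plywood plate, 80 mm across and 6 mm thick, fixed on the tool stand: the mallet's place. Origin: centre of its underside; x and y square to the stand.
- square_plate: Square flat plywood plate, 76 x 76 mm and 6 mm thick, fixed on the tool stand: the oil tin's place. Origin: centre of its underside; x and y square to its sides.
- oblong_plate: Oblong flat plywood plate, 84 mm (its x) x 56 mm (its y) and 6 mm thick, fixed on the tool stand: the oilstone box's place, the box's 66 mm side along the plate's 84 mm side. Origin: centre of its underside.
- stand: Tool stand, fixed: a dark board 210 mm (its x, away from the robot) x 310 mm (its y), 10 mm thick, with a 24 mm high rail along its far edge. The plates are in a row along its near edge, 100 mm apart, in any order, square to it. A small cross-shaped joint sample and a wood offcut, up to 22 mm high, lie beyond the ends of the plane. Origin: centre of the underside.
- tray: Empty shallow grey tray, fixed, on the other side of the bench from the tool stand: 240 mm (its x) x 220 mm (its y) outside, walls 5 mm thick and 22 mm high from its underside, floor 5 mm thick. Origin: centre of its underside. Room for the three things with 100 mm between their centres.
- rest: Plane rest, fixed, in the middle of the bench: a plywood board 190 mm (its x) x 96 mm (its y), 8 mm thick, with a cork pad 150 x 66 mm in its middle whose top is 12 mm above the underside. Origin: centre of its underside; x along its length.

How it is judged:
On the way, in this order (a step that is already met when the one before it is completed fails the run):
1. the mallet, the tin and the oilstone box all stand upright in the tray, released, and the plane is still in its place (x of mallet_mid in the frame of tray between -0.115 and 0.115 m and y of mallet_mid in the frame of tray between -0.105 and 0.105 m and z of mallet_mid in the frame of tray between 0.068 and 0.08 m and angle between each of mallet_mid, tin_mid, stonebox_mid's own z axis and vertical below 0.12 rad and linear speed of each of mallet, tin, stonebox below 0.03 m/s and contact force between the fingers and mallet below 0.2 N and x of tin_mid in the frame of tray between -0.115 and 0.115 m and y of tin_mid in the frame of tray between -0.105 and 0.105 m and z of tin_mid in the frame of tray between 0.052 and 0.064 m and contact force between the fingers and tin below 0.2 N and x of stonebox_mid in the frame of tray between -0.115 and 0.115 m and y of stonebox_mid in the frame of tray between -0.105 and 0.105 m and z of stonebox_mid in the frame of tray between 0.049 and 0.061 m and contact force between the fingers and stonebox below 0.2 N and distance of plane_mid from where it was at the start of the episode below 0.03 m), for 0.2 s.
2. the plane lies released on the cork pad, lengthwise, while the other three stand in the tray (horizontal distance between plane_mid and rest below 0.015 m and angle between the x axis of plane_mid and the x axis of rest, either way round below 0.2 rad and angle between each of plane_mid, mallet_mid, tin_mid, stonebox_mid's own z axis and vertical below 0.12 rad and z of plane_mid in the frame of rest between 0.024 and 0.036 m and linear speed of each of plane, mallet, tin, stonebox below 0.03 m/s and contact force between the fingers and plane below 0.2 N and x of mallet_mid in the frame of tray between -0.115 and 0.115 m and y of mallet_mid in the frame of tray between -0.105 and 0.105 m and z of mallet_mid in the frame of tray between 0.068 and 0.08 m and contact force between the fingers and mallet below 0.2 N and x of tin_mid in the frame of tray between -0.115 and 0.115 m and y of tin_mid in the frame of tray between -0.105 and 0.105 m and z of tin_mid in the frame of tray between 0.052 and 0.064 m and contact force between the fingers and tin below 0.2 N and x of stonebox_mid in the frame of tray between -0.115 and 0.115 m and y of stonebox_mid in the frame of tray between -0.105 and 0.105 m and z of stonebox_mid in the frame of tray between 0.049 and 0.061 m and contact force between the fingers and stonebox below 0.2 N), for 0.2 s.
At the end, for the whole second after the job is handed in: Plane flat on the cork pad, within 15 mm of its middle and 0.2 rad of its length; mallet, tin and oilstone box upright (0.12 rad) on the round, square and oblong plates, within 12 mm of centre, tin and box lined up with the plate within 0.25 rad; all released and at rest (horizontal distance between plane_mid and rest below 0.015 m and angle between the x axis of plane_mid and the x axis of rest, either way round below 0.2 rad and angle between each of plane_mid, mallet_mid, tin_mid, stonebox_mid's own z axis and vertical below 0.12 rad and z of plane_mid in the frame of rest between 0.024 and 0.036 m and linear speed of each of plane, mallet, tin, stonebox below 0.03 m/s and contact force between the fingers and plane below 0.2 N and horizontal distance between mallet_mid and round_plate below 0.012 m and z of mallet_mid in the frame of round_plate between 0.069 and 0.081 m and contact force between the fingers and mallet below 0.2 N and horizontal distance between tin_mid and square_plate below 0.012 m and z of tin_mid in the frame of square_plate between 0.053 and 0.065 m and contact force between the fingers and tin below 0.2 N and (angle between the x axis of tin_mid and the x axis of square_plate, either way round below 0.25 rad or angle between the x axis of tin_mid and the y axis of square_plate, either way round below 0.25 rad) and horizontal distance between stonebox_mid and oblong_plate below 0.012 m and z of stonebox_mid in the frame of oblong_plate between 0.05 and 0.062 m and contact force between the fingers and stonebox below 0.2 N and angle between the x axis of stonebox_mid and the x axis of oblong_plate, either way round below 0.25 rad); the robot touches nothing.
It fails at once if the mallet, the tin or the oilstone box is tipped over, or the plane turned on its side (angle between any of mallet_mid, tin_mid, stonebox_mid, plane_mid's own z axis and vertical above 0.7 rad).
It also fails if it takes over 152 s, if anything falls off the work surface, if the arm or the gripper's body presses on something with over 40 N, if the wrist force passes 120 N, or if a joint passes its speed limit or range.

ROBOT

A 6-joint arm with a two-finger parallel gripper is mounted at the origin on the work surface. World frame = base frame: x ahead of the robot, y to its left, z up, the work surface at z = 0. Lengths are in m, angles in rad, forces in N, time in s.
With the tool pointing down it reaches from about 0.375 to 0.975 m from the base axis. Payload 3.8 kg.
Tool frame: the origin (TCP) lies midway between the tips of the shut fingers; the grasp point (between the pads) lies r.grasp_offset behind it (r.grasp_offset is the distance from the TCP to the grasp point, in m); z points along the fingers, y is the direction in which the jaws open and shut (so a half turn about z gives the same grasp; the last joint's range is limited). The gripper opens to 85 mm and grips with 20 to 120 N. Pads are 22 mm wide; open, the fingers measure 114 mm over their backs; the gripper's body (76 mm by 85 mm) begins 54 mm behind the grasp point. The pads swing forward as they close: fully open they stand 13 mm farther back than shut.
Start: joints at [-0.037, 0.264, 1.604, -0, 1.274, -0.037], TCP at [0.675, -0, 0.231] pointing down, gripper open.
Joint ranges: [-2.63, 2.63], [-0.94, 2.18], [0.31, 2.57], [-1.31, 4.45], [0, 2.66], [-2.55, 2.55]. Speed limits (rad/s): [2.57, 2.57, 3.14, 3.14, 3.14, 3.14].

INTERFACE

Orientations are given as a unit quaternion [x, y, z, w].
In Python, from station import read_state, read_camera, job, r gives the robot as it stands.
- The arm moves only by the tool arm_command, never from a script. Its argument "moves" is a list of rows, each a list of 7 numbers: the finger opening in mm, from 0 to 85.4, then the shift along the world's x, y, z in mm, then the turn, a rotation vector about the world's x, y, z in degrees. In form: [[gripper, x, y, z, ax, ay, az], ...]. A call has 1 to 12 rows; each row shifts and turns the commanded pose from where the row before left it; what a row does not reach is not made up. A row lasts 1/10 s, in which the tool goes at most 50 mm and 8.59 degrees, less where a joint would pass 70% of its speed; a pose out of reach is approached as far as the arm can. A call with a gripper value outside its range is refused whole. The fingers move at their own pace and stop on an object; the grip force is fixed at half the most. Time passes only in rows, so rows that do not move let the fingers close. It gives the time, the measured TCP pose, the force and the opening at its end, in the units of the state.
- read_state(): the state, without advancing time (a new reading comes with each control period).
- read_camera(name): name is "scene" or "side" or "wrist"; returns a dict with "image" (480x640x3 uint8, red, green, blue), "K" (3x3 intrinsics, pixels), "R" (3x3) and "t" (3): a world point X has camera coordinates R X + t. Camera axes: x right, y down, z forward; pixel columns grow to the right and rows downward; lengths in m; the calibration is good to about 2 mm. A picture is of the moment at which its call begins. There is no depth.
- job.close_job(): hands the job in, once; it reports no verdict.
The state is a dict: "clock": time; "qpos": joint angles; "joint_velocities": joint speeds; "tau": joint torques, N m; "tool_pos": TCP position; "ee_rot": TCP orientation; "ft_force": force on the tool from outside, world axes, zero at the start; "wrist_torque": the same for the moment, N m; "width": finger opening in m.
Only numpy, scipy, OpenCV 4.12 (cv2) and the standard library are available. Lean on these libraries where they do the work, as an engineer would, in place of code of your own. Each camera call takes 0.05 s, during which the arm holds its last target.

## Working session

There is one attempt and no reset: what is moved stays moved. The work goes in short steps, Python scripts to look and compute and a tool call to move; the robot and the scene stay as the last step left them, time stands still between calls to the robot, and variables do not carry over. Pictures are saved under pics/ and viewed, and the job is handed in when it is done.

Besides the shell and the picture viewer there is one more tool, called after "Request:" as name(argument=value, ...) on one line, values as JSON. arm_command: Moves the arm, as the interface text tells. Its arguments: {"type":"object","properties":{"moves":{"type":"array"}},"required":["moves"]}

```bash
ls; mkdir -p pics
python3 - <<'E'
from station import read_state, read_camera, job, r
import cv2
print(read_state()); print(r.grasp_offset)
for n in ["scene","side","wrist"]:
    c=read_camera(n); cv2.imwrite(f"pics/{n}0.png",c["image"][:,:,::-1]); print(n,c["K"].tolist(),c["R"].tolist(),c["t"].tolist())
E
```

```text
pics
{'clock': 0.0, 'qpos': array([-3.69463433e-02,  2.64707918e-01,  1.60537989e+00,  9.46988172e-06,
        1.27365644e+00, -3.68682632e-02]), 'joint_velocities': array([ 0.00206477, -0.00059119,  0.00088519,  0.00094902, -0.00047603,
        0.00135417]), 'tau': array([ 6.10465631e-04, -5.15121067e+01, -3.67308676e+01, -4.07824507e-05,
        1.31324201e-02,  1.46811578e-05]), 'tool_pos': array([ 6.74282291e-01, -3.45172598e-06,  2.29989295e-01]), 'ee_rot': array([ 0.70713496,  0.70707778, -0.0007288 , -0.00079133]), 'ft_force': array([-0.52414526, -0.28849987, -0.0975982 ]), 'wrist_torque': array([-0.02948749, -0.00599197,  0.02447559]), 'width': 0.08533184287930268}
0.0187
scene [[606.0342328612479, 0.0, 319.49450677344987], [0.0, 606.0342328612479, 243.11042470478353], [0.0, 0.0, 1.0]] [[0.8128644129928255, 0.5824330650046535, 0.0048136139349340065], [0.4046341219071136, -0.5587387681537562, -0.723935229388985], [-0.4189542617975006, 0.5904089377298654, -0.6898511526194643]] [-0.4415933009781272, -0.1800373228606356, 1.549005151115818]
side [[437.76978055949, 0.0, 317.3258345615944], [0.0, 437.76978055949, 240.40234814863072], [0.0, 0.0, 1.0]] [[0.8092819965426147, -0.5872776500084066, -0.012946500399817868], [-0.4363950518281352, -0.586316895964388, -0.6824894550442548], [0.39322005138588506, 0.5579762175104673, -0.7307807686856523]] [-0.4365317222989114, 0.28364091772360256, 0.7535644592890559]
wrist [[366.68593253740244, 0.0, 320.77819335146893], [0.0, 366.68593253740244, 238.60684623600324], [0.0, 0.0, 1.0]] [[0.999998999126507, 0.000332075591971323, -0.0013753078882688433], [0.0007477209761168365, -0.9492674534342271, 0.3144689853766841], [-0.0012011075423093843, -0.31446969897956867, -0.9492667516374801]] [-0.674412623292861, -0.04015631500194957, 0.37944621924325495]
```

View pics/scene0.png

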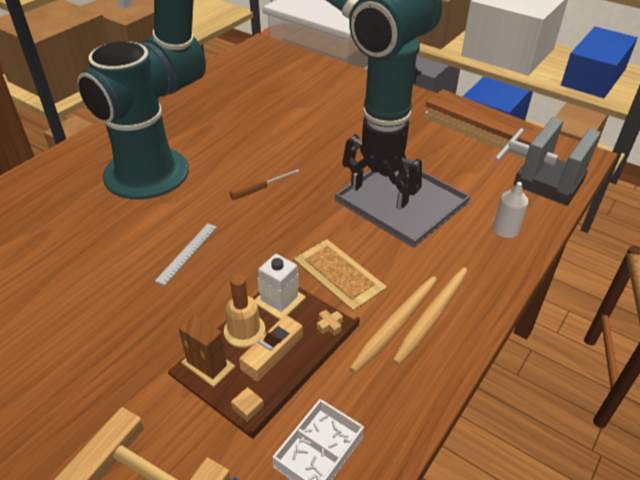

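View pics/side0.png

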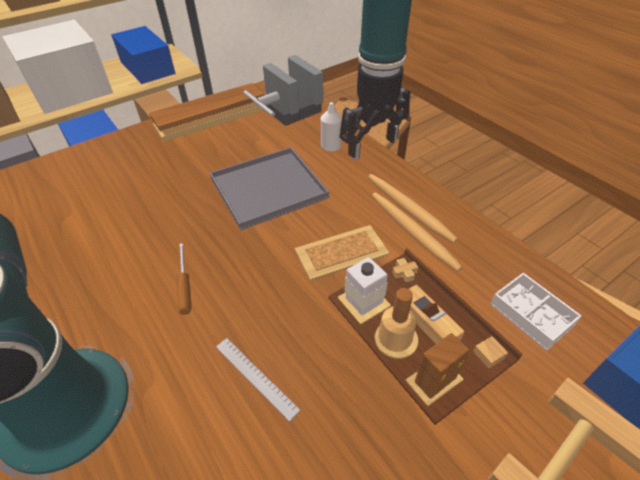

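View pics/wrist0.png

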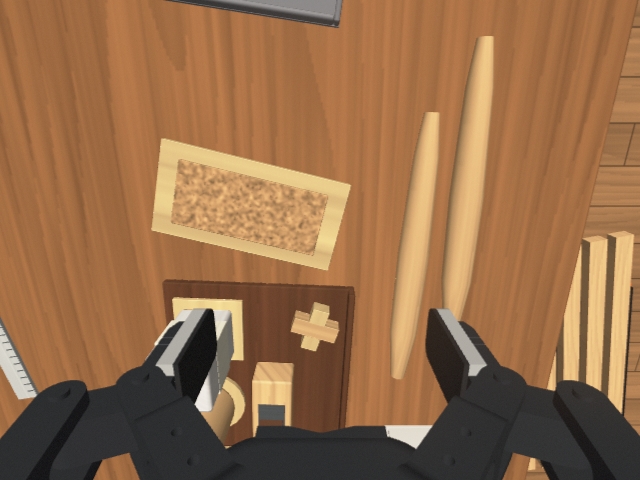

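Run:
```python
import cv2
def crop(n,x,y,w,h,o):
    im=cv2.imread(f"pics/{n}.png")[y:y+h,x:x+w]; cv2.imwrite(f"pics/{o}.png",cv2.resize(im,None,fx=4,fy=4,interpolation=cv2.INTER_CUBIC))
crop("scene0",165,250,200,150,"c1")
crop("scene0",165,300,200,150,"c1b")
crop("side0",325,230,200,150,"c2")
crop("side0",325,280,200,150,"c2b")
crop("scene0",290,140,190,150,"c3")
crop("side0",200,140,195,150,"c4")
```

```text
(no output)
```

View pics/c1.png

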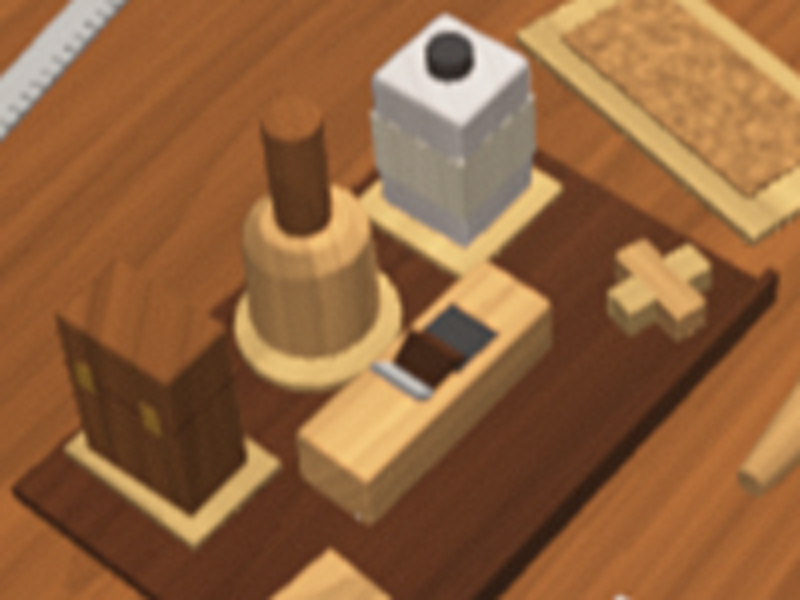

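View pics/c1b.png

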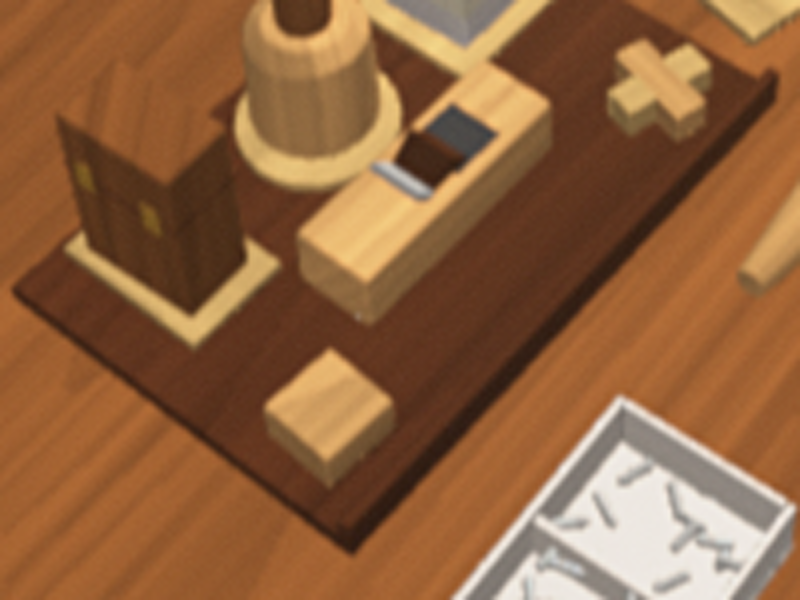

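View pics/c2.png

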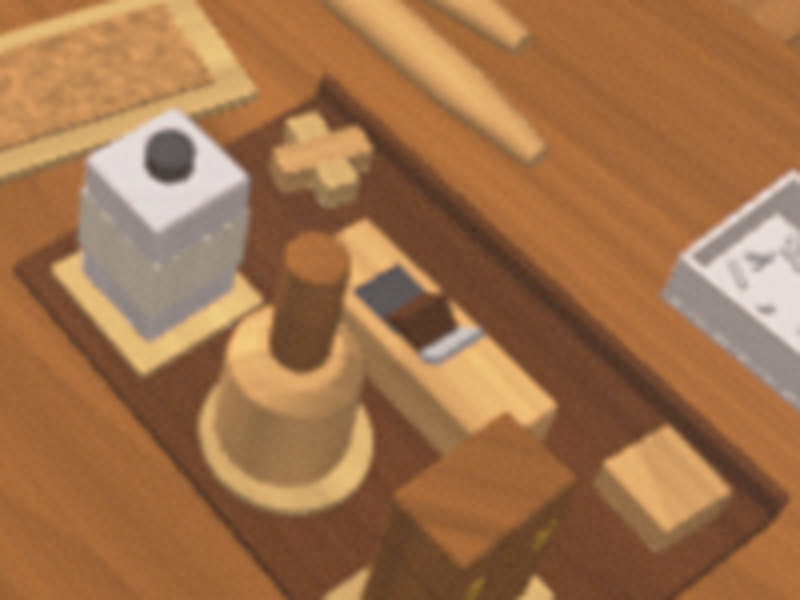

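View pics/c2b.png

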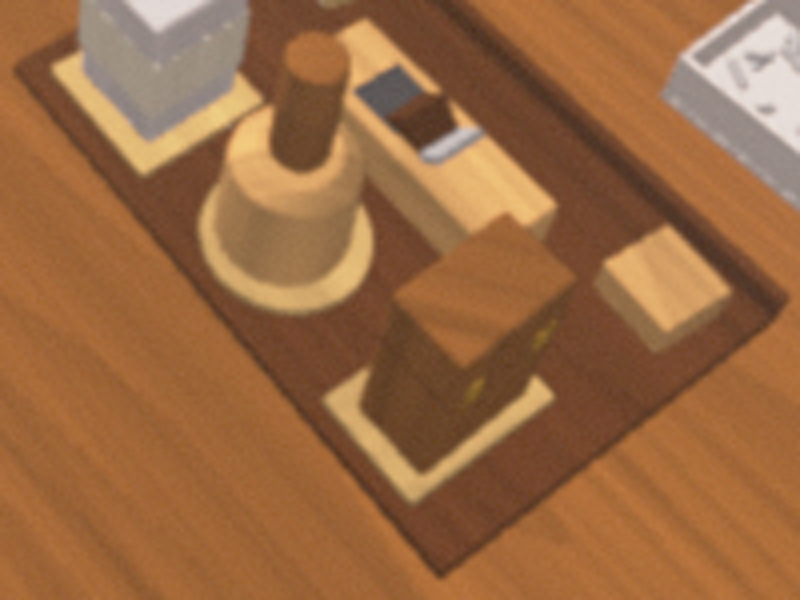

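View pics/c3.png

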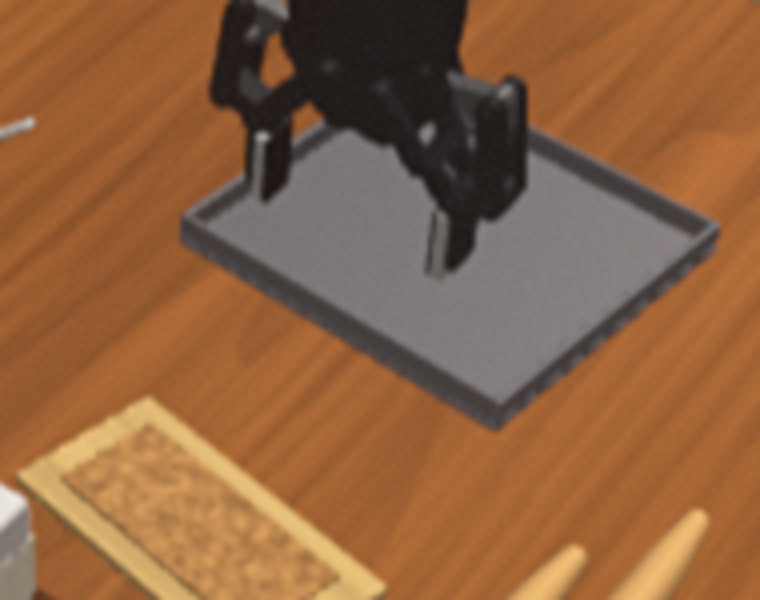

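View pics/c4.png

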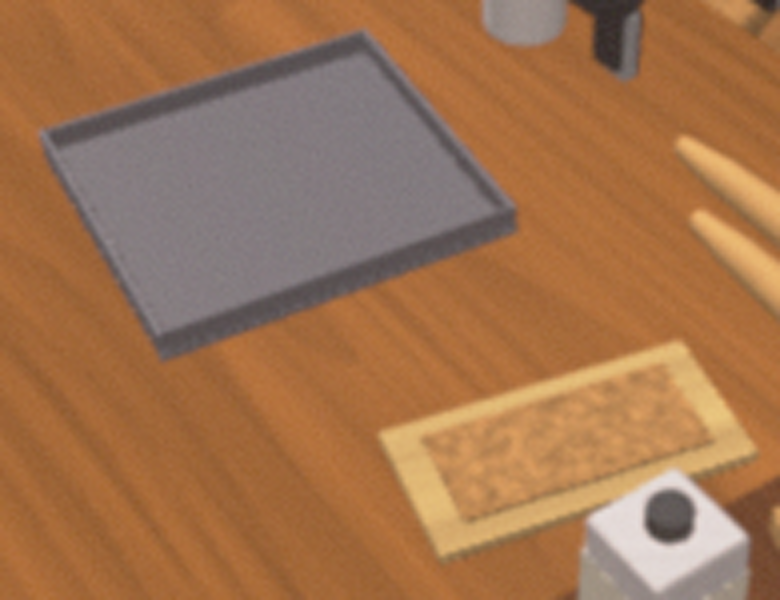

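```bash
cat > h.py <<'E'
import numpy as np, cv2
from scipy.optimize import least_squares
from station import read_state, read_camera
def proj(c,P):
    p=np.asarray(P)@np.array(c["R"]).T+c["t"]; p=p@np.array(c["K"]).T; return p[:,:2]/p[:,2:]
def fit(pts,cams,x0,yaw=True):
    # pts: (cam,u,v,lx,ly,z)
    def f(q):
        a=q[2] if yaw else 0; o=[]
        for n,u,v,lx,ly,z in pts:
            P=[q[0]+lx*np.cos(a)-ly*np.sin(a),q[1]+lx*np.sin(a)+ly*np.cos(a),z]
            o.append(proj(cams[n],[P])[0]-[u,v])
        return np.ravel(o)
    s=least_squares(f,x0,loss="soft_l1"); return s.x,f(s.x).reshape(-1,2)
OFF={"c1":("scene",165,250),"c1b":("scene",165,300),"c2":("side",325,230),"c2b":("side",325,280),"c3":("scene",290,140),"c4":("side",200,140)}
def P(c,u,v,lx,ly,z):
    n,a,b=OFF[c]; return (n,(u+.5)/4-.5+a,(v+.5)/4-.5+b,lx/1e3,ly/1e3,z/1e3)
E
cat > m0.py <<'E'
from h import *
cams={n:read_camera(n) for n in("scene","side")}
def box(hx,hy,z,sc,cs,cd,ss):
    o=[]
    for key,(u,v) in sc.items(): o.append(P(cs,u,v,*S[key](hx,hy),z))
    for key,(u,v) in ss.items(): o.append(P(cd,u,v,*S[key](hx,hy),z))
    return o
S={"mm":lambda a,b:(-a,-b),"mp":lambda a,b:(-a,b),"pp":lambda a,b:(a,b),"pm":lambda a,b:(a,-b)}
D={}
D["tin"]=box(28,28,108,dict(mm=(375,75),mp=(445,13),pp=(530,68),pm=(462,130)),"c1","c2",dict(mp=(87,160),pp=(175,110),pm=(250,178),mm=(160,235)))+[P("c1",465,243,28,-28,16),P("c2",152,338,-28,-28,16)]
D["sq"]=box(38,38,16,dict(pp=(562,186),pm=(470,268)),"c1","c2",dict(mp=(52,265),mm=(145,365),pm=(262,297)))
D["box"]=box(33,20,116,dict(mm=(58,318),mp=(118,262),pp=(228,330),pm=(165,387)),"c1","c2b",dict(mp=(397,295),pp=(508,215),pm=(575,278),mm=(462,368)))+[P("c1",195,517,33,-20,16),P("c2b",422,473,-33,-20,16)]
D["obl"]=box(42,28,16,dict(mm=(65,445),pm=(195,538),pp=(280,462)),"c1","c2b",dict(mp=(323,400),mm=(413,495),pm=(553,397)))
D["plane"]=box(22,65,46,dict(mm=(300,437),pm=(368,482),pp=(550,305),mp=(483,262)),"c1","c2",dict(pm=(555,405),pp=(365,220)))
D["rest"]=box(95,48,8,dict(mm=(18,475),mp=(148,398),pp=(385,590)),"c3","c4",dict(mp=(380,433),pp=(683,343),pm=(757,457),mm=(440,557)))
D["rest"].append(P("c1",755,238,95,-48,8))
D["tray"]=box(120,110,22,dict(mm=(182,215),pp=(718,228),pm=(500,408)),"c3","c4",dict(mp=(43,135),pp=(362,32),pm=(517,210),mm=(162,340)))
D["stand"]=[P("c1",15,488,-105,-155,10),P("c1b",352,552,105,-155,0),P("c1",775,270,105,155,34),P("c2",15,268,-105,155,10),P("c2b",440,577,-105,-155,0),P("c2b",787,298,105,-155,34),P("c2",325,75,105,155,34)]
for k,v in D.items():
    q,res=fit(v,cams,[.6,-.1,0]); print(k,np.round(q[:2]*1e3,1),"yaw",round(np.degrees(q[2]),2),"res",np.round(np.abs(res).max(1),1).tolist())
q,res=fit([P("c1",293,118,0,0,154),P("c2",317,253,0,0,154)],cams,[.6,-.1],False); print("mallet",q*1e3,np.round(res,1).tolist())
E
python3 m0.py
```

```text
tin [ 548.2 -146.3] yaw -0.86 res [1.8, 0.6, 1.9, 0.8, 1.3, 2.1, 1.4, 0.3, 3.3, 2.5]
sq [ 548.4 -145.4] yaw -1.56 res [1.0, 2.4, 0.6, 1.5, 0.4]
box [ 539.6 -347.7] yaw -0.09 res [1.5, 1.3, 0.7, 0.4, 1.5, 2.6, 2.4, 1.3, 1.9, 1.5]
obl [ 539.3 -345.5] yaw -2.09 res [0.7, 1.6, 0.4, 0.9, 1.6, 0.7]
plane [ 617.6 -255.7] yaw -2.26 res [1.8, 1.0, 0.8, 1.3, 1.8, 1.6]
rest [599.8  -9.3] yaw -14.22 res [1.0, 0.2, 0.4, 0.4, 0.7, 0.9, 0.2, 1.3]
tray [585.1 278.8] yaw -7.61 res [1.6, 0.7, 0.5, 1.3, 1.0, 0.8, 0.3]
stand [ 597.2 -249.1] yaw -2.0 res [2.3, 2.0, 3.5, 1.6, 2.1, 3.4, 3.8]
mallet [ 539.91996755 -244.29907217] [[0.1, -0.2], [0.1, 0.1]]
```

Request:
arm_command(moves=[[85,-11,-20,4,0,0,7.3],[85,-11,-20,4,0,0,7.3],[85,-11,-20,4,0,0,7.3],[85,-11,-20,4,0,0,7.3],[85,-11,-20,4,0,0,7.3],[85,-11,-20,4,0,0,7.3],[85,-11,-20,4,0,0,7.3],[85,-11,-20,4,0,0,7.3],[85,-11,-20,4,0,0,7.3],[85,-11,-20,4,0,0,7.3],[85,-11,-20,4,0,0,7.3],[85,-13,-20,4,0,0,7.3]])

```text
clock: 1.45
tool_pos: [0.5405, -0.2407, 0.2793]
ee_rot: [0.018, 1.0, 0.0, -0.0]
ft_force: [-0.3, 0.5, -0.5]
width: 0.0849
```

Request:
arm_command(moves=[[85,-10,0,10,0,0,0],[85,-20,0,20,0,0,0],[85,-20,0,10,0,0,0],[85,-10,0,0,0,0,0],[85,0,0,0,0,0,0],[85,0,0,0,0,0,0]])

```text
clock: 2.05
tool_pos: [0.4811, -0.2395, 0.3186]
ee_rot: [0.021, 1.0, 0.0, -0.0]
ft_force: [-0.5, 0.9, -0.3]
width: 0.0849
```

Run:
```python
from station import *
import cv2,pickle,numpy as np
c=read_camera("wrist"); cv2.imwrite("pics/w1.png",c["image"][:,:,::-1]); pickle.dump(c,open("w1.pkl","wb"))
s=read_state(); print(s["tool_pos"],s["ee_rot"],s["width"]); print(-c["R"].T@c["t"])
```

```text
[ 0.48121754 -0.23952598  0.31840827] [ 2.10095092e-02  9.99779154e-01  3.73292041e-04 -3.23018275e-04] 0.08498718110058337
[ 0.4005945  -0.23558717  0.4604659 ]
```

View pics/w1.png

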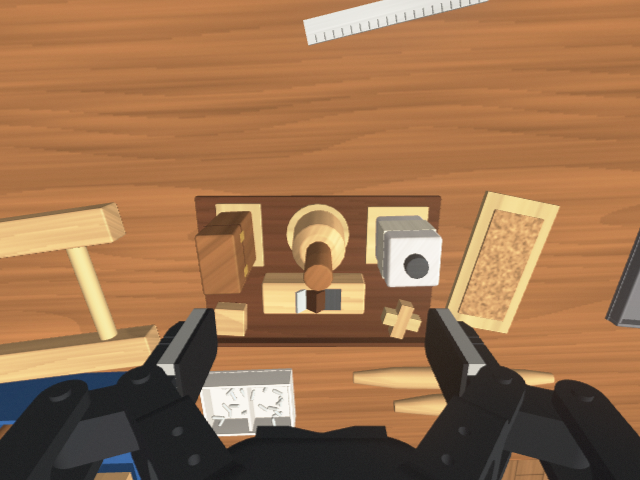

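Run:
```python
import cv2
im=cv2.imread("pics/w1.png")[190:320,190:320]; cv2.imwrite("pics/w1a.png",cv2.resize(im,None,fx=4.6,fy=4.6,interpolation=cv2.INTER_CUBIC)[:600])
im=cv2.imread("pics/w1.png")[190:350,320:450]; cv2.imwrite("pics/w1b.png",cv2.resize(im,None,fx=3.7,fy=3.7,interpolation=cv2.INTER_CUBIC)[:600])
```

```text
(no output)
```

View pics/w1a.png

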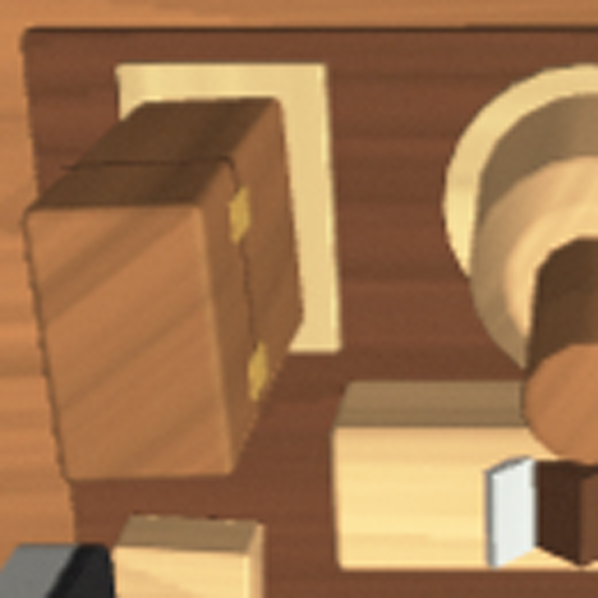

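View pics/w1b.png

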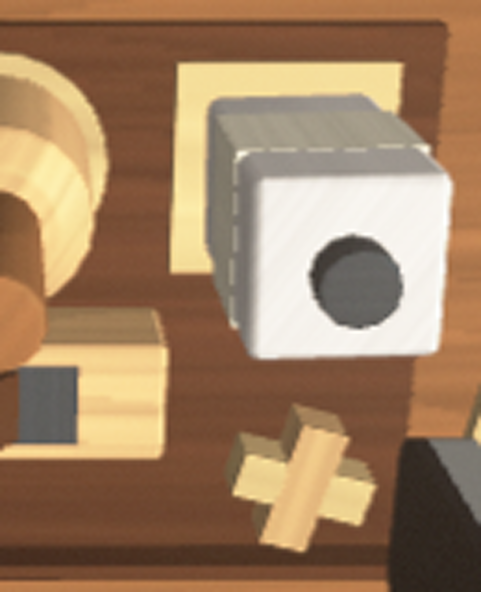

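```bash
cat > m1.py <<'E'
import pickle
exec(open("m0.py").read().split("for k,v in D.items")[0])
cams["wrist"]=pickle.load(open("w1.pkl","rb"))
OFF2={"a":(4.6,190,190),"b":(3.7,320,190)}
def W(c,u,v,lx,ly,z):
    s,a,b=OFF2[c]; return("wrist",(u+.5)/s-.5+a,(v+.5)/s-.5+b,lx/1e3,ly/1e3,z/1e3)
E={}
E["obl"]=[W("a",118,66,-42,-28,16),W("a",325,66,-42,28,16),W("a",340,352,42,28,16)]
E["box"]=[W("a",25,212,-33,-20,116),W("a",200,208,-33,20,116),W("a",232,470,33,20,116),W("a",68,480,33,-20,116),W("a",278,100,-33,20,16),W("a",300,320,33,20,16)]
E["plane"]=[W("a",333,428,-22,-65,46),W("a",340,570,22,-65,46),W("b",165,347,-22,65,46),W("b",163,458,22,65,46)]
E["sq"]=[W("b",178,63,-38,-38,16),W("b",403,63,-38,38,16),W("b",172,272,38,-38,16)]
E["tin"]=[W("b",256,175,-28,-28,108),W("b",452,180,-28,28,108),W("b",253,358,28,-28,108),W("b",440,358,28,28,108),W("b",366,283,0,0,122)]
for k in E:
    for nm,v in(("wrist",E[k]),("all",E[k]+D[k])):
        q,res=fit(v,cams,[.6,-.1,0]); print(k,nm,np.round(q[:2]*1e3,1),"yaw",round(np.degrees(q[2]),2),"res",np.round(np.abs(res).max(1),1).tolist())
mw=[("wrist",318.1,277.6,0,0,.154)]
for v in (mw,mw+[P("c1",293,118,0,0,154),P("c2",317,253,0,0,154)]):
    q,res=fit(v,cams,[.6,-.1],False); print("mallet",q*1e3,np.round(res,1).tolist())
q,res=fit([("wrist",317.95,204.1,-.04,0,.016)],cams,[.6,-.1],False); print("roundplate",q*1e3)
E
python3 m1.py
```

```text
obl wrist [ 540.3 -344.1] yaw -2.41 res [0.2, 0.2, 0.4]
obl all [ 539.9 -344.7] yaw -2.58 res [0.6, 0.3, 0.4, 0.3, 1.6, 1.0, 1.8, 0.9, 1.1]
box wrist [ 539.4 -346.3] yaw -0.57 res [2.0, 0.7, 2.7, 2.4, 1.6, 1.4]
box all [ 539.5 -346.9] yaw -0.4 res [2.7, 0.6, 2.7, 2.9, 1.5, 1.0, 1.2, 1.7, 1.0, 0.1, 2.0, 2.9, 1.9, 0.7, 1.6, 1.1]
plane wrist [ 617.2 -253.7] yaw -2.62 res [1.0, 0.9, 1.6, 0.7]
plane all [ 617.2 -254.5] yaw -2.53 res [1.7, 1.5, 0.9, 0.7, 1.6, 0.4, 1.2, 1.7, 1.1, 1.9]
sq wrist [ 548.1 -144.9] yaw -2.05 res [0.0, 0.4, 0.4]
sq all [ 548.2 -145. ] yaw -1.93 res [0.2, 0.3, 0.5, 1.0, 2.2, 0.8, 1.4, 0.3]
tin wrist [ 547.2 -144.4] yaw -1.79 res [0.3, 2.4, 1.8, 0.6, 1.3]
tin all [ 547.5 -145. ] yaw -1.36 res [0.9, 2.1, 2.2, 0.2, 1.6, 1.7, 0.9, 2.3, 0.8, 1.7, 2.3, 0.6, 0.7, 2.8, 2.2]
mallet [ 539.62590909 -243.68490864] [[0.0, 0.0]]
mallet [ 539.72427673 -243.88645207] [[-0.2, 0.1], [0.2, -0.3], [-0.2, 0.0]]
roundplate [ 542.89797689 -243.10352907]
```

Request:
arm_command(moves=[[60,20,-2,-20,0,0,0],[60,20,-2,-20,0,0,0],[60,18.5,-0.5,-20,0,0,0],[60,0,0,-30,0,0,0],[60,0,0,-30,0,0,0],[60,0,0,-30,0,0,0],[60,0,0,-25,0,0,0],[60,0,0,-20,0,0,0],[60,0,0,-10,0,0,0],[60,0,0,-8.5,0,0,0],[60,0,0,0,0,0,0],[60,0,0,0,0,0,0]])

```text
clock: 3.4
tool_pos: [0.5402, -0.2448, 0.1065]
ee_rot: [0.021, 1.0, -0.0, 0.001]
ft_force: [0.8, -0.3, 0.4]
width: 0.06
```

```bash
cat > look.py <<'E'
import sys,cv2,pickle,numpy as np
from station import *
n,o=sys.argv[1:3]
c=read_camera(n); im=c["image"][:,:,::-1]
pickle.dump(c,open(o+".pkl","wb"))
if len(sys.argv)>3:
    x,y,w,h,s=map(int,sys.argv[3:8]); im=cv2.resize(im[y:y+h,x:x+w],None,fx=s,fy=s,interpolation=cv2.INTER_CUBIC)
cv2.imwrite(f"pics/{o}.png",im)
s=read_state(); print(s["clock"],s["tool_pos"].round(4),s["ee_rot"].round(4),s["ft_force"].round(1),s["width"].round(4))
E
python3 look.py side g1 300 150 240 190 3
```

```text
Traceback (most recent call last):
  File "look.py", line 9, in <module>
    s=read_state(); print(s["clock"],s["tool_pos"].round(4),s["ee_rot"].round(4),s["ft_force"].round(1),s["width"].round(4))
                                                                                                        ^^^^^^^^^^^^^^^^
AttributeError: 'float' object has no attribute 'round'
```

View pics/g1.png

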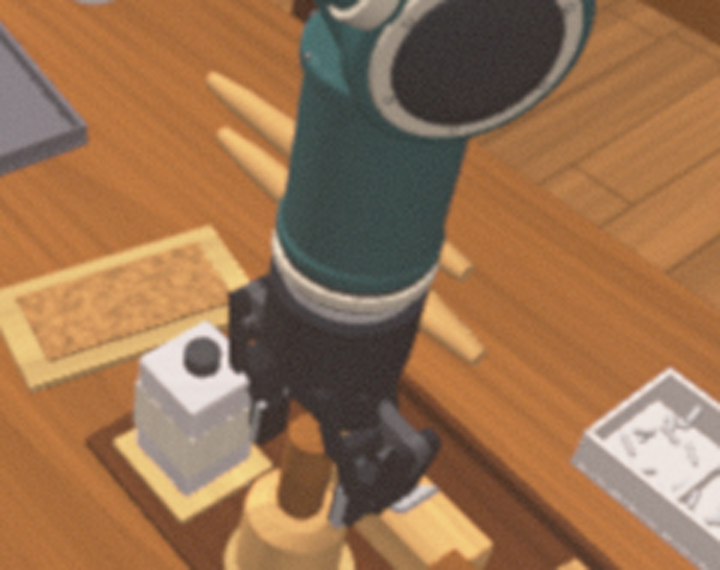

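Request:
arm_command(moves=[[15,0,0,0,0,0,0],[15,0,0,0,0,0,0],[15,0,0,0,0,0,0],[15,0,0,0,0,0,0],[15,0,0,0,0,0,0],[15,0,0,5,0,0,0],[15,0,0,15,0,0,0],[15,0,0,25,0,0,0],[15,0,0,30,0,0,0],[15,0,0,30,0,0,0],[15,0,0,20,0,0,0],[15,0,0,0,0,0,0]])

```text
clock: 4.65
tool_pos: [0.5414, -0.2455, 0.2352]
ee_rot: [0.021, 1.0, -0.002, 0.003]
ft_force: [0.5, -0.5, -2.0]
width: 0.0269
```

```bash
sed -i 's/s\["width"\].round(4)/round(s["width"],4)/' look.py; python3 look.py side g2 300 100 260 200 3
```

```text
4.7 [ 0.5403 -0.2449  0.2326] [ 2.090e-02  9.998e-01 -7.000e-04  1.500e-03] [ 0.3 -0.1 -3.2] 0.0269
```

View pics/g2.png

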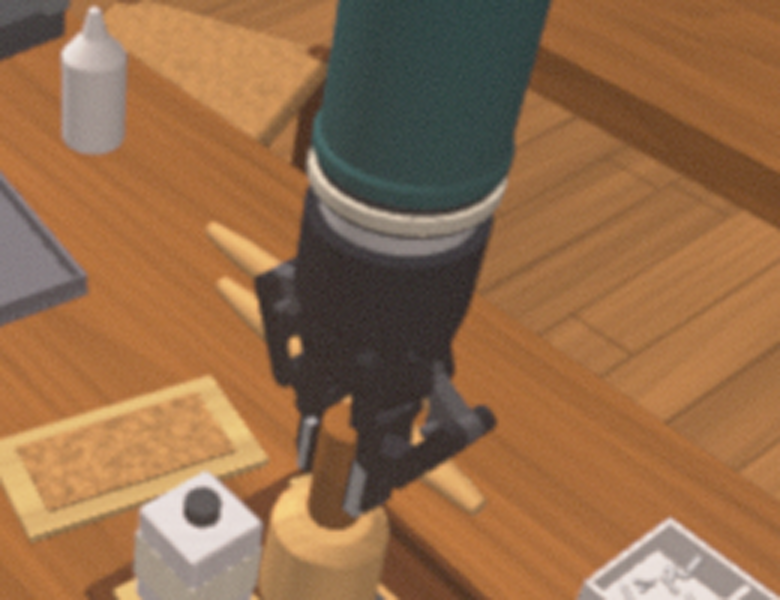

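Request:
arm_command(moves=[[15,0,0,15,0,0,0],[15,2,10,15,0,0,0],[15,4,20,0,0,0,0],[15,6,30,0,0,0,0],[15,8,40,0,0,0,0],[15,8,40,0,0,0,0],[15,8,40,0,0,0,0],[15,8,40,0,0,0,0],[15,8,40,0,0,0,0],[15,8,40,0,0,0,0],[15,8,40,0,0,0,0],[15,8,40,0,0,0,0]])

```text
clock: 5.9
tool_pos: [0.6152, 0.138, 0.261]
ee_rot: [0.021, 1.0, 0.0, -0.0]
ft_force: [0.6, 0.2, -3.0]
width: 0.0269
```

Request:
arm_command(moves=[[15,8,40,0,0,0,0],[15,8,40,0,0,0,0],[15,8,40,-20,0,0,0],[15,6,30,-20,0,0,0],[15,5,20,-30,0,0,0],[15,0,10,-30,0,0,0],[15,0,6,-20,0,0,0],[15,0,0,-15,0,0,0],[15,0,0,-5,0,0,0],[15,0,0,0,0,0,0]])

```text
clock: 6.9
tool_pos: [0.6501, 0.3211, 0.1202]
ee_rot: [0.021, 1.0, -0.0, -0.001]
ft_force: [0.1, 0.1, -4.0]
width: 0.0267
```

```bash
python3 look.py side g3 170 30 250 190 3;python3 look.py scene g3s 300 50 200 190 3
```

```text
6.95 [0.6509 0.3213 0.1215] [2.120e-02 9.998e-01 1.000e-04 3.000e-04] [ 0.4  0.4 -4.1] 0.0268
7.0 [0.6515 0.3214 0.1224] [2.130e-02 9.998e-01 5.000e-04 1.000e-03] [ 0.8  0.1 -3. ] 0.0268
```

View pics/g3.png

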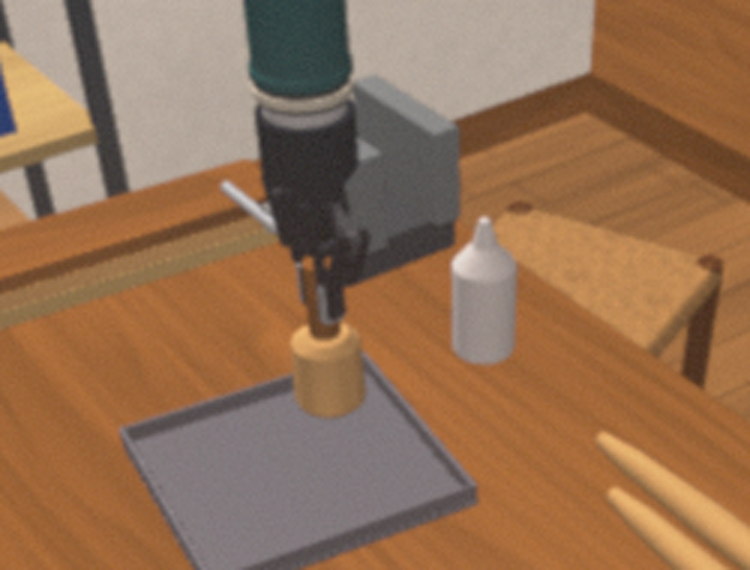

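View pics/g3s.png

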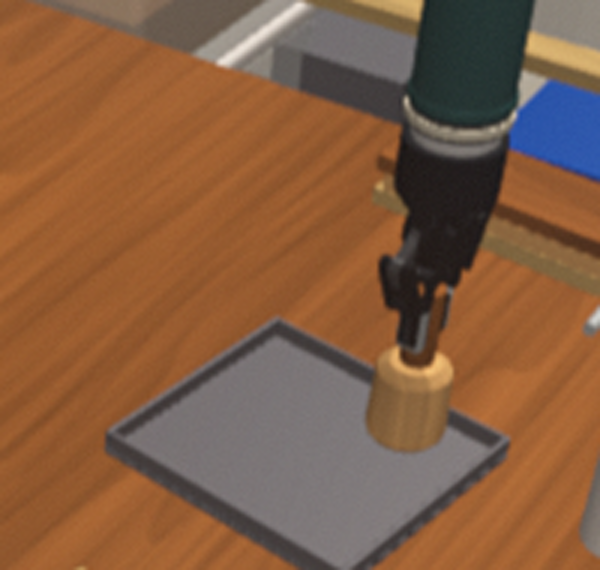

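Request:
arm_command(moves=[[15,0,0,-10,0,0,0],[15,0,0,-8,0,0,0],[15,0,0,-5,0,0,0],[15,0,0,-2,0,0,0],[15,0,0,0,0,0,0],[15,0,0,0,0,0,0],[15,0,0,0,0,0,0]])

```text
clock: 7.7
tool_pos: [0.6506, 0.3214, 0.0961]
ee_rot: [0.021, 1.0, -0.0, 0.0]
ft_force: [-1.6, -2.3, 0.0]
width: 0.0266
```

Request:
arm_command(moves=[[15,0,0,-1,0,0,0],[15,0,0,0,0,0,0],[15,0,0,0,0,0,0]])

```text
clock: 8.0
tool_pos: [0.6508, 0.3214, 0.096]
ee_rot: [0.021, 1.0, -0.0, 0.0]
ft_force: [-2.2, -1.4, 4.9]
width: 0.0266
```

Request:
arm_command(moves=[[35,0,0,0,0,0,0],[55,0,0,0,0,0,0],[55,0,0,0,0,0,0],[55,0,0,10,0,0,0],[55,0,0,25,0,0,0],[75,0,0,35,0,0,0],[75,-5,-20,20,0,0,0],[75,-8,-40,0,0,0,0],[75,-10,-45,0,0,0,0],[75,-10,-45,0,0,0,0],[75,-10,-45,0,0,0,0],[75,-10,-45,0,0,0,0]])

```text
clock: 9.2
tool_pos: [0.5973, 0.08, 0.1858]
ee_rot: [0.021, 1.0, 0.0, 0.001]
ft_force: [0.7, -1.0, -0.1]
width: 0.0751
```

```bash
python3 look.py side g4 170 30 250 190 3
```

```text
9.25 [0.5956 0.0735 0.1855] [ 2.200e-02  9.998e-01 -2.700e-03 -4.000e-04] [-3.2 -3.6 -0.7] 0.0753
```

View pics/g4.png

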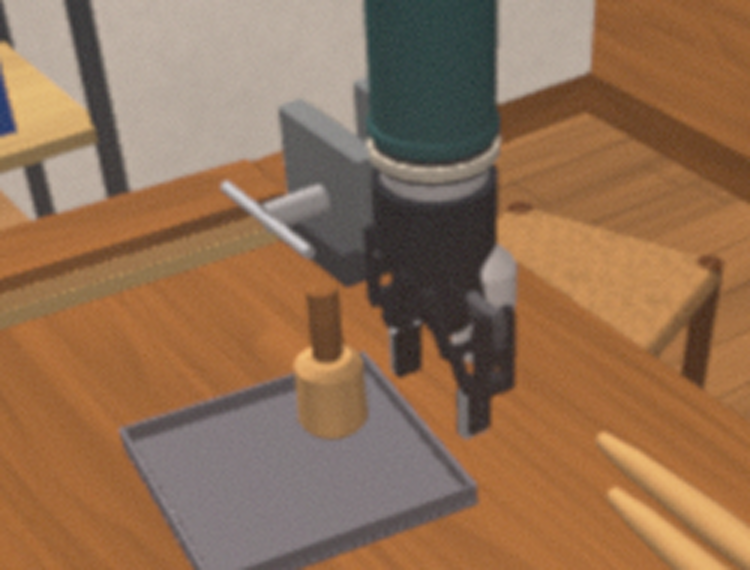

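Request:
arm_command(moves=[[75,-8,-30,0,0,0,0],[75,-8,-40,0,0,0,0],[75,-8,-40,0,0,0,0],[75,-8,-40,0,0,0,0],[75,-8,-40,0,0,0,0],[75,-8,-24,0,0,0,0],[75,0,-10,0,0,0,0],[75,0,0,0,0,0,0],[75,0,0,0,0,0,0],[75,0,0,0,0,0,0]])

```text
clock: 10.25
tool_pos: [0.5499, -0.1412, 0.1848]
ee_rot: [0.02, 1.0, 0.0, 0.0]
ft_force: [0.0, 0.3, -0.5]
width: 0.0749
```

```bash
python3 look.py wrist g5
```

```text
10.3 [ 0.5499 -0.1412  0.1848] [2.010e-02 9.998e-01 2.000e-04 0.000e+00] [-0.5  0.  -0.6] 0.0751
```

View pics/g5.png

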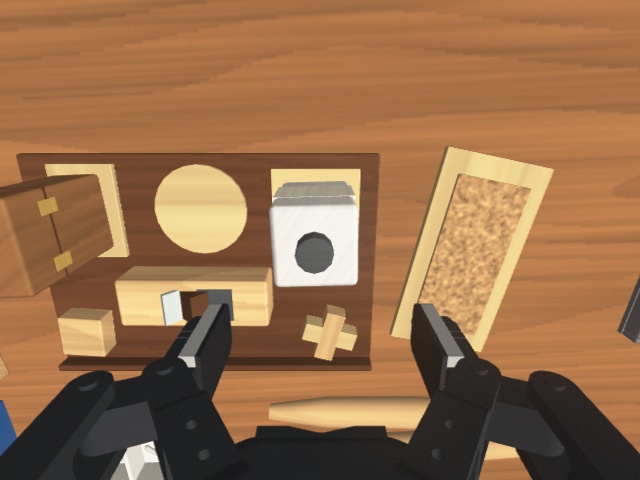

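```bash
cat > px.py <<'E'
import sys,pickle,numpy as np
def ray(c,u,v,z):
    d=np.linalg.inv(c["K"])@[u,v,1]; d=c["R"].T@d; o=-c["R"].T@c["t"]; s=(z-o[2])/d[2]; return ((o+s*d)[:2]*1e3).round(1)
if __name__=="__main__":
    c=pickle.load(open(sys.argv[1]+".pkl","rb"))
    for a in sys.argv[2:]: u,v,z=map(float,a.split(",")); print(a,ray(c,u,v,z/1e3))
E
python3 px.py g5 200.5,208.5,16 314.5,251,122 271,168,16 360,168,16 271,205,108 357,198,108 275,286,108 358,283,108
```

```text
200.5,208.5,16 [ 540.8 -244.8]
314.5,251,122 [ 545.  -144.1]
271,168,16 [ 508.5 -180.7]
360,168,16 [ 511.6 -106. ]
271,205,108 [ 519.2 -169.7]
357,198,108 [ 517.  -117.3]
275,286,108 [ 573.6 -171.6]
358,283,108 [ 573.7 -117.1]
```

Request:
arm_command(moves=[[75,-3.4,-3.4,-10,0,0,-0.2],[75,0,0,-20,0,0,0],[75,0,0,-25,0,0,0],[75,0,0,-25,0,0,0],[75,0,0,-20,0,0,0],[75,0,0,-10,0,0,0],[75,0,0,-5,0,0,0],[75,0,0,0,0,0,0],[75,0,0,0,0,0,0]])

```text
clock: 11.2
tool_pos: [0.5469, -0.1461, 0.0707]
ee_rot: [0.023, 1.0, -0.0, 0.001]
ft_force: [-0.1, 0.4, 0.2]
width: 0.0749
```

Request:
arm_command(moves=[[65,0,0,0,0,0,0],[58,0,0,0,0,0,0],[45,0,0,0,0,0,0],[45,0,0,0,0,0,0],[45,0,0,0,0,0,0],[45,0,0,0,0,0,0]])

```text
clock: 11.8
tool_pos: [0.5472, -0.1459, 0.0712]
ee_rot: [0.023, 1.0, -0.0, 0.001]
ft_force: [-0.2, 1.5, 6.3]
width: 0.0555
```

```bash
python3 look.py side g6 300 150 240 190 3
```

```text
11.85 [ 0.5472 -0.1459  0.0712] [ 2.270e-02  9.997e-01 -1.000e-04  1.200e-03] [0.  2.2 6.1] 0.0554
```

View pics/g6.png

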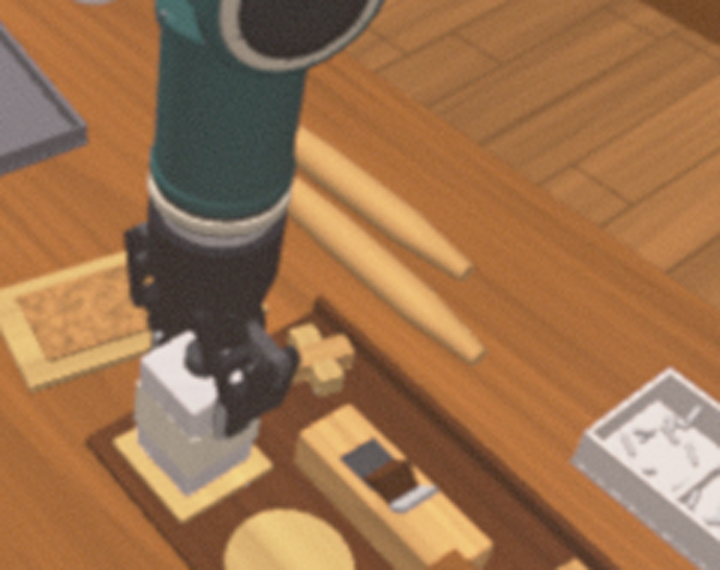

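Request:
arm_command(moves=[[45,0,0,5,0,0,0],[45,0,0,15,0,0,0],[45,0,0,25,0,0,0],[45,0,10,25,0,0,0],[45,0,20,10,0,0,0],[45,0,30,0,0,0,0],[45,0,40,0,0,0,0],[45,0,40,0,0,0,0],[45,0,40,0,0,0,0],[45,0,40,0,0,0,0],[45,-5,40,0,0,0,0],[45,-5,40,0,0,0,0]])

```text
clock: 13.05
tool_pos: [0.5354, 0.1554, 0.1501]
ee_rot: [0.023, 1.0, -0.0, -0.0]
ft_force: [1.3, -0.1, -3.8]
width: 0.0552
```

Request:
arm_command(moves=[[45,-5,40,0,0,0,0],[45,0,40,0,0,0,0],[45,0,40,0,0,0,0],[45,0,30,0,0,0,0],[45,0,20,-10,0,0,0],[45,0,10,-20,0,0,0],[45,0,2,-20,0,0,0],[45,0,0,-15,0,0,0],[45,0,0,-5,0,0,0],[45,0,0,0,0,0,0],[45,0,0,0,0,0,0]])

```text
clock: 14.15
tool_pos: [0.5317, 0.3358, 0.0804]
ee_rot: [0.023, 1.0, 0.0, 0.0]
ft_force: [0.5, -0.6, -3.2]
width: 0.0551
```

```bash
python3 look.py side g7 170 30 250 190 3
```

```text
14.2 [0.5321 0.3361 0.081 ] [2.300e-02 9.997e-01 5.000e-04 9.000e-04] [ 0.1 -0.2 -3.3] 0.0558
```

View pics/g7.png

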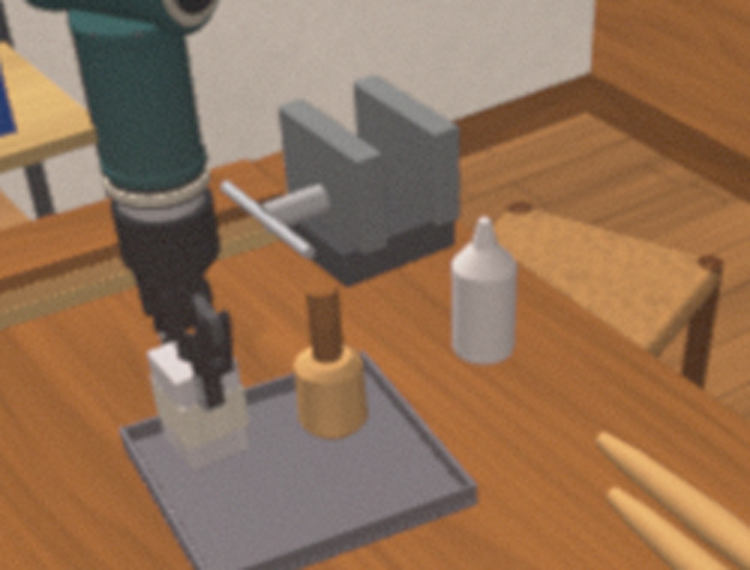

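Request:
arm_command(moves=[[45,0,0,-8,0,0,0],[45,0,0,-7,0,0,0],[45,0,0,-4,0,0,0],[45,0,0,-1,0,0,0],[45,0,0,0,0,0,0],[45,0,0,0,0,0,0]])

```text
clock: 14.8
tool_pos: [0.5308, 0.3359, 0.0603]
ee_rot: [0.023, 1.0, -0.0, -0.0]
ft_force: [-3.4, -1.9, 4.0]
width: 0.0557
```

Request:
arm_command(moves=[[60,0,0,0,0,0,0],[75,0,0,0,0,0,0],[75,0,0,0,0,0,0],[75,0,0,15,0,0,0],[75,0,0,30,0,0,0],[75,0,0,40,0,0,0],[75,0,-20,35,0,0,0],[75,0,-40,20,0,0,0],[75,0,-45,0,0,0,0],[75,0,-45,0,0,0,0],[75,0,-45,0,0,0,0],[75,0,-45,0,0,0,0]])

```text
clock: 16.0
tool_pos: [0.5314, 0.0946, 0.2014]
ee_rot: [0.022, 1.0, 0.0, 0.001]
ft_force: [0.6, -0.1, -0.4]
width: 0.0749
```

Request:
arm_command(moves=[[75,0,-45,0,0,0,0],[75,0,-45,0,0,0,0],[75,0,-45,0,0,0,0],[75,0,-45,0,0,0,0],[75,0,-45,0,0,0,0],[75,0,-45,0,0,0,0],[75,0,-45,0,0,0,0],[75,0,-45,0,0,0,0],[75,0,-40,0,0,0,0],[75,0,-20,0,0,0,0],[75,0,0,0,0,0,0],[75,0,0,0,0,0,0]])

```text
clock: 17.2
tool_pos: [0.5311, -0.3235, 0.2002]
ee_rot: [0.023, 1.0, 0.0, 0.0]
ft_force: [-1.0, -0.1, 0.1]
width: 0.075
```

```bash
python3 look.py wrist g8;python3 look.py side g8s 170 30 250 190 3
```

```text
17.25 [ 0.5312 -0.3228  0.2   ] [2.250e-02 9.997e-01 4.000e-04 0.000e+00] [-0.3  0.1  0.5] 0.075
17.3 [ 0.5312 -0.3225  0.2   ] [2.210e-02 9.998e-01 3.000e-04 0.000e+00] [-0.5  0.2  0.1] 0.0748
```

View pics/g8.png

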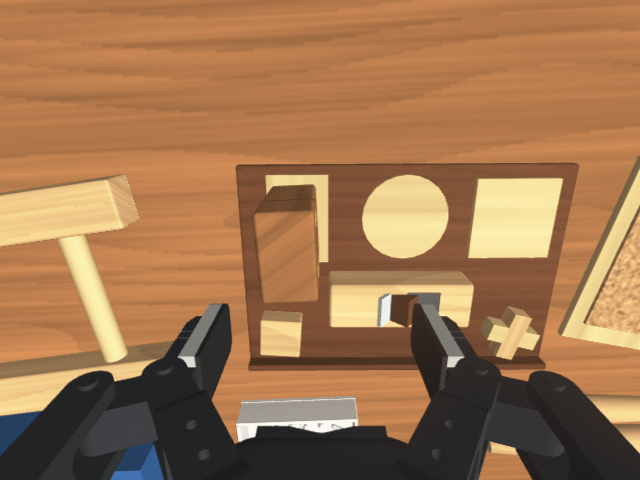

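View pics/g8s.png

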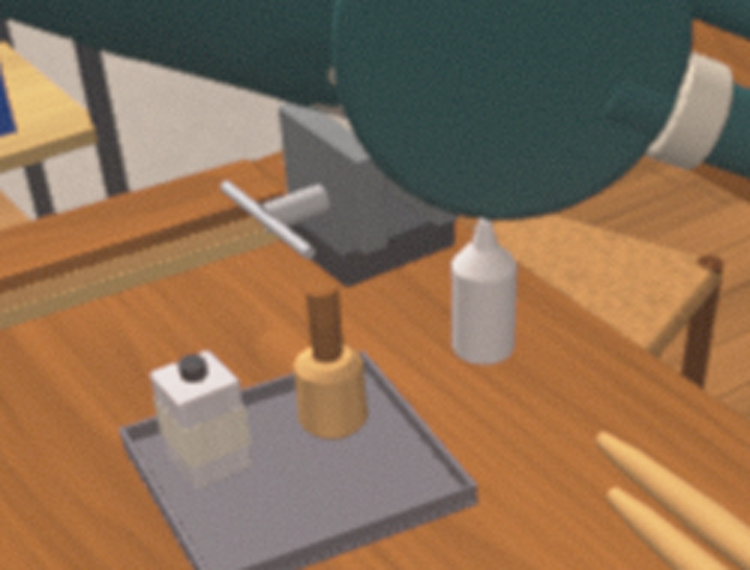

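Run:
```python
import cv2
im=cv2.imread("pics/g8.png"); 
cv2.imwrite("pics/g8a.png",cv2.resize(im[165:315,235:395],None,fx=4,fy=4,interpolation=cv2.INTER_CUBIC))
cv2.imwrite("pics/g8b.png",cv2.resize(im[165:315,340:580][:110],None,fx=3.3,fy=3.3,interpolation=cv2.INTER_CUBIC))
```

```text
(no output)
```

View pics/g8a.png

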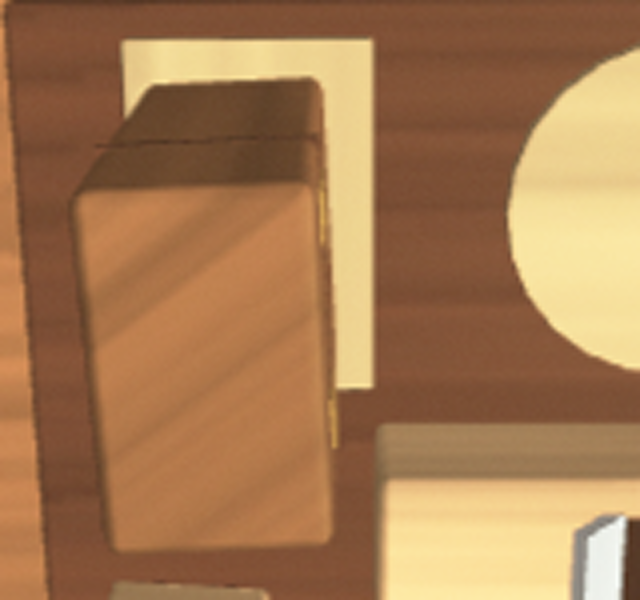

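View pics/g8b.png

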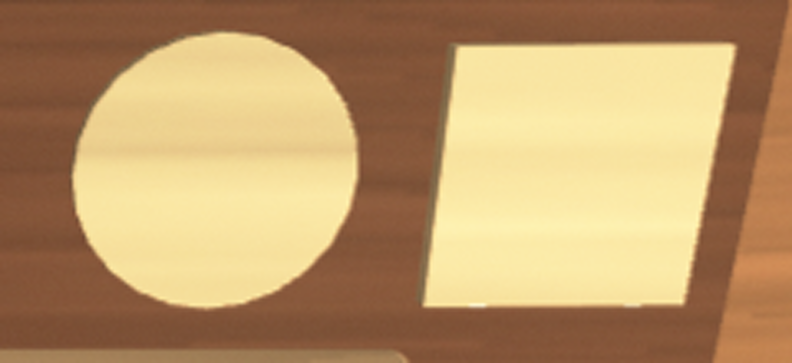

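```bash
cat > m2.py <<'E'
from h import *
import pickle
cams={"wrist":pickle.load(open("g8.pkl","rb"))}
def Q(s,a,b,u,v,lx,ly,z): return("wrist",(u+.5)/s-.5+a,(v+.5)/s-.5+b,lx/1e3,ly/1e3,z/1e3)
A=lambda *k:Q(4,235,165,*k)
B=lambda *k:Q(3.3,340,165,*k)
D={"obl":[A(122,40,-42,-28,16),A(373,40,-42,28,16),A(374,388,42,28,16)],
"box":[A(75,196,-33,-20,116),A(312,182,-33,20,116),A(331,542,33,20,116),A(108,551,33,-20,116)],
"sq":[B(455,45,-38,-38,16),B(736,43,-38,38,16),B(685,305,38,38,16),B(424,306,38,-38,16)]}
for k,v in D.items():
    q,res=fit(v,cams,[.55,-.2,0]);print(k,np.round(q[:2]*1e3,1),round(np.degrees(q[2]),2),np.round(np.abs(res).max(1),1))
# circle: extents
def f(q):
    t=np.linspace(0,2*np.pi,200); p=proj(cams["wrist"],np.c_[q[0]+.04*np.cos(t),q[1]+.04*np.sin(t),0*t+.016])
    c=B(72,32,0,0,0)[1:3]; d=B(358,308,0,0,0)[1:3]
    return np.r_[p.min(0)-c,p.max(0)-d]
s=least_squares(f,[.54,-.24]);print("round",s.x*1e3,s.fun.round(1))
E
python3 m2.py
```

```text
obl [ 540.  -344.4] -2.23 [0.3 0.5 0.6]
box [ 538.9 -346.1] 0.01 [2.6 1.1 2.3 2.5]
sq [ 548.1 -145.7] -2.05 [0.1 0.5 0.1 0.6]
round [ 542.28267599 -245.99822664] [-0.3 -0.3  0.3  0.3]
```

Request:
arm_command(moves=[[75,4,-12,0,0,0,0],[70,4,-12,-10,0,0,0],[65,0,0,-25,0,0,0],[65,0,0,-30,0,0,0],[65,0,0,-30,0,0,0],[65,0,0,-20,0,0,0],[65,0,0,-8,0,0,0],[65,0,0,-2,0,0,0],[65,0,0,0,0,0,0],[65,0,0,0,0,0,0]])

```text
clock: 18.3
tool_pos: [0.5402, -0.3487, 0.0763]
ee_rot: [0.023, 1.0, -0.001, 0.001]
ft_force: [0.2, 1.0, 0.1]
width: 0.0649
```

```bash
python3 look.py scene g9 100 170 250 190 3
```

```text
18.35 [ 0.5403 -0.3487  0.0765] [ 2.260e-02  9.997e-01 -9.000e-04  1.200e-03] [-0.2 -0.3 -0. ] 0.0648
```

View pics/g9.png

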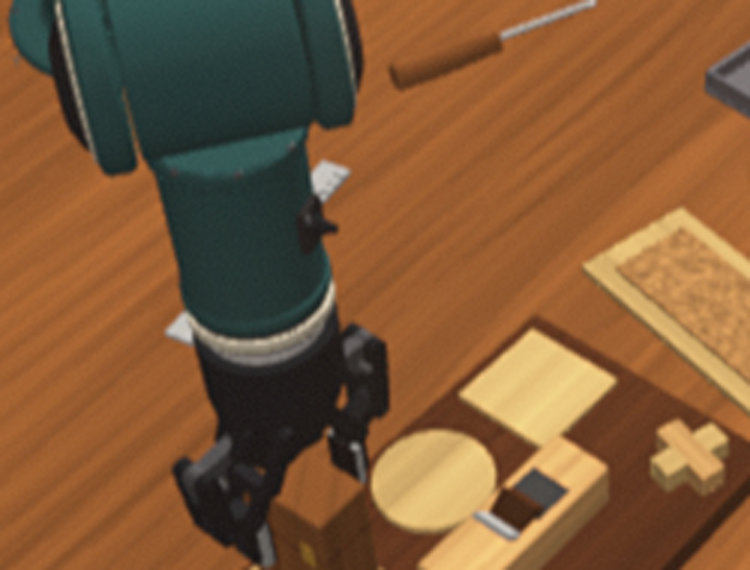

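Request:
arm_command(moves=[[55,0,2,0,0,0,0],[45,0,0,0,0,0,0],[30,0,0,0,0,0,0],[30,0,0,0,0,0,0],[30,0,0,0,0,0,0],[30,0,0,0,0,0,0],[30,0,0,0,0,0,0]])

```text
clock: 19.05
tool_pos: [0.5396, -0.3464, 0.0758]
ee_rot: [0.023, 1.0, -0.0, 0.001]
ft_force: [-0.7, -1.0, 5.2]
width: 0.0395
```

Request:
arm_command(moves=[[30,0,0,5,0,0,0],[30,0,0,15,0,0,0],[30,0,0,25,0,0,0],[30,0,10,25,0,0,0],[30,0,20,10,0,0,0],[30,0,30,0,0,0,0],[30,2,40,0,0,0,0],[30,2,40,0,0,0,0],[30,2,40,0,0,0,0],[30,2,40,0,0,0,0],[30,2,40,0,0,0,0],[30,2,40,0,0,0,0]])

```text
clock: 20.25
tool_pos: [0.5495, -0.0431, 0.1541]
ee_rot: [0.022, 1.0, 0.0, -0.001]
ft_force: [0.4, 0.7, -3.6]
width: 0.04
```

Request:
arm_command(moves=[[30,4,40,0,0,0,0],[30,4,40,0,0,0,0],[30,4,40,0,0,0,0],[30,4,40,0,0,0,0],[30,4,40,0,0,0,0],[30,4,35,0,0,0,0],[30,3,25,-10,0,0,0],[30,0,12,-20,0,0,0],[30,0,2,-20,0,0,0],[30,0,0,-12,0,0,0],[30,0,0,-5,0,0,0],[30,0,0,0,0,0,0]])

```text
clock: 21.45
tool_pos: [0.5769, 0.2277, 0.0867]
ee_rot: [0.023, 1.0, -0.0, -0.001]
ft_force: [0.1, -0.0, -4.4]
width: 0.0398
```

```bash
python3 look.py scene ga 300 50 200 190 3; python3 look.py side gas 170 30 250 190 3
```

```text
21.5 [0.5779 0.2278 0.0878] [ 2.290e-02  9.997e-01 -1.000e-04 -2.000e-04] [-0.3 -0.1 -3.9] 0.0397
21.55 [0.5786 0.2279 0.0886] [2.300e-02 9.997e-01 2.000e-04 5.000e-04] [ 0.7 -0.1 -3.7] 0.0395
```

View pics/ga.png

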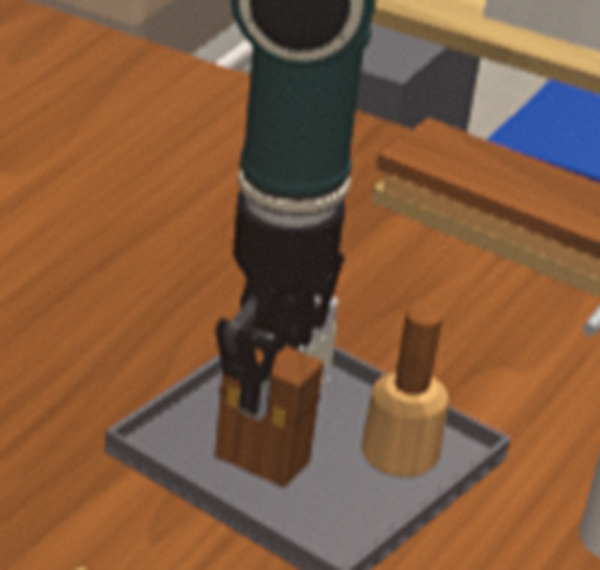

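View pics/gas.png

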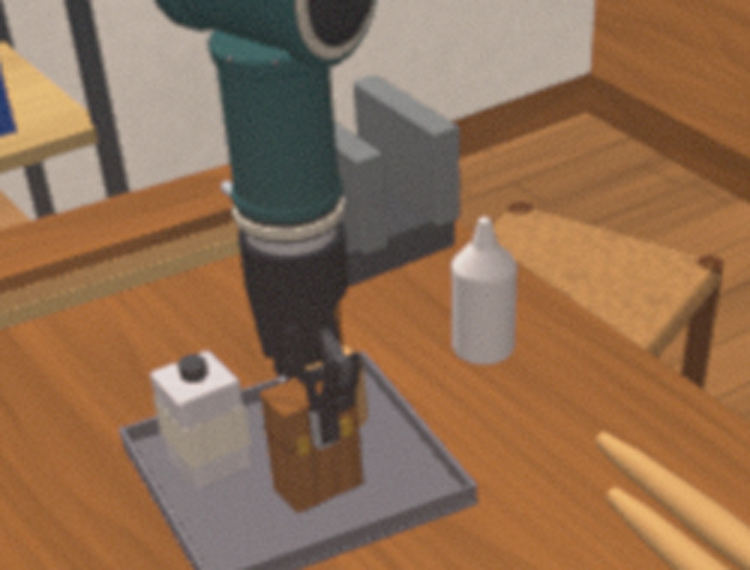

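Request:
arm_command(moves=[[30,0,0,-8,0,0,0],[30,0,0,-8,0,0,0],[30,0,0,-4,0,0,0],[30,0,0,-2,0,0,0],[30,0,0,0,0,0,0],[30,0,0,0,0,0,0]])

```text
clock: 22.15
tool_pos: [0.5783, 0.2282, 0.0658]
ee_rot: [0.023, 1.0, 0.0, 0.0]
ft_force: [1.0, 0.5, -4.0]
width: 0.04
```

Request:
arm_command(moves=[[30,0,0,-1,0,0,0],[30,0,0,0,0,0,0],[30,0,0,0,0,0,0]])

```text
clock: 22.45
tool_pos: [0.5782, 0.2282, 0.0649]
ee_rot: [0.023, 1.0, 0.0, 0.0]
ft_force: [0.5, -0.8, -3.8]
width: 0.0398
```

Request:
arm_command(moves=[[30,0,0,-0.7,0,0,0],[30,0,0,0,0,0,0],[45,0,0,0,0,0,0],[65,0,0,0,0,0,0],[65,0,0,0,0,0,0],[65,0,0,10,0,0,0],[65,0,0,20,0,0,0],[65,0,0,30,0,0,0],[65,0,-10,30,0,0,0],[65,0,-30,20,0,0,0]])

```text
clock: 23.45
tool_pos: [0.5796, 0.19, 0.1778]
ee_rot: [0.021, 1.0, 0.001, 0.002]
ft_force: [1.0, -0.1, 0.3]
width: 0.0651
```

```bash
python3 look.py scene gb 300 50 200 190 3; python3 look.py side gbs 170 30 250 190 3
```

```text
23.5 [0.5812 0.1851 0.181 ] [ 2.230e-02  9.997e-01 -4.000e-04  4.200e-03] [ 0.3 -2.5  1.5] 0.0647
23.55 [0.581  0.1866 0.1794] [2.350e-02 9.997e-01 5.000e-04 4.000e-03] [0.4 1.9 0.1] 0.0647
```

View pics/gb.png

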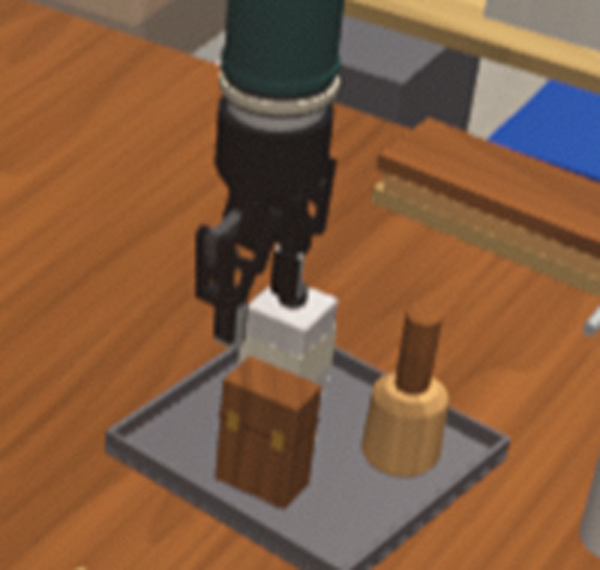

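View pics/gbs.png

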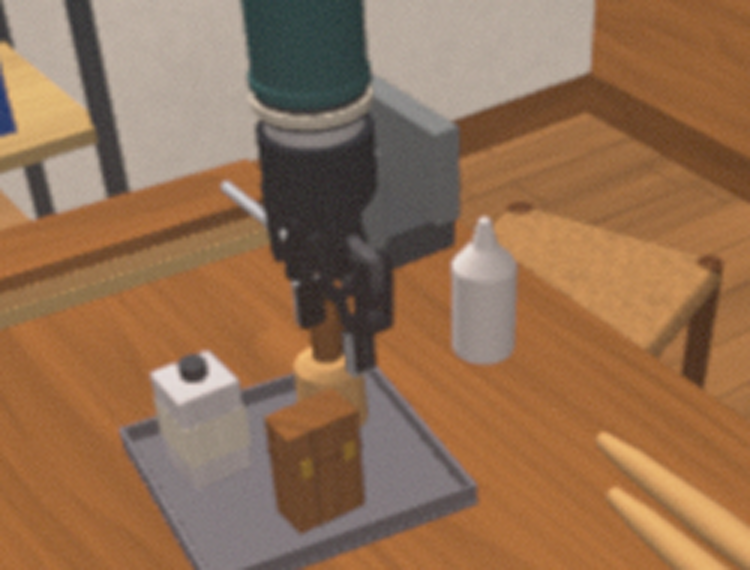

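Request:
arm_command(moves=[[60,3,-35,5,0,0,-7.5],[60,3,-40,5,0,0,-7.5],[60,3,-40,5,0,0,-7.5],[60,3,-40,5,0,0,-7.5],[60,3,-40,5,0,0,-7.5],[60,3,-40,0,0,0,-7.5],[60,3,-40,0,0,0,-7.5],[60,3,-40,0,0,0,-7.5],[60,3,-40,0,0,0,-7.5],[60,3,-40,0,0,0,-7.5],[60,3,-25,0,0,0,-7.5],[60,3,-17,0,0,0,-7.5]])

```text
clock: 24.75
tool_pos: [0.6139, -0.2508, 0.1986]
ee_rot: [0.726, 0.688, -0.0, -0.0]
ft_force: [0.6, 0.6, -0.5]
width: 0.0601
```

Request:
arm_command(moves=[[60,0,0,0,0,0,0],[60,0,0,0,0,0,0],[60,0,0,0,0,0,0]])

```text
clock: 25.05
tool_pos: [0.614, -0.2476, 0.1988]
ee_rot: [0.722, 0.692, 0.0, -0.001]
ft_force: [0.4, -0.2, 0.0]
width: 0.0601
```

```bash
python3 look.py wrist gc
```

```text
25.1 [ 0.614  -0.2475  0.1989] [ 7.220e-01  6.918e-01  1.000e-04 -3.000e-04] [ 0.5 -0.3  0.5] 0.0601
```

View pics/gc.png

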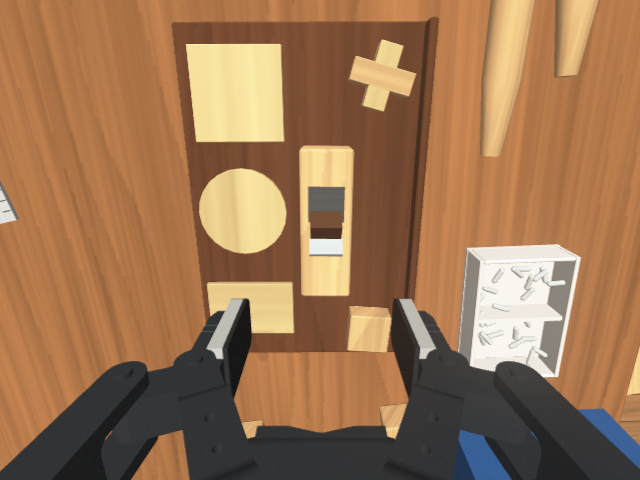

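```bash
python3 px.py gc 300,148,46 353,147,46 350,296,46 302,295,46 243,211,16
```

```text
300,148,46 [ 600.6 -188.4]
353,147,46 [ 642.  -189.4]
350,296,46 [ 637.4 -318.7]
302,295,46 [ 594.7 -315.9]
243,211,16 [ 543.7 -244.1]
```

Request:
arm_command(moves=[[60,4,-6,-15,0,0,0],[60,0,0,-30,0,0,0],[60,0,0,-35,0,0,0],[60,0,0,-35,0,0,0],[60,0,0,-25,0,0,0],[60,0,0,-15,0,0,0],[60,0,0,-7,0,0,0],[60,0,0,-3,0,0,0],[60,0,0,0,0,0,0],[60,0,0,0,0,0,0]])

```text
clock: 26.1
tool_pos: [0.6194, -0.2555, 0.0358]
ee_rot: [0.723, 0.691, 0.001, 0.001]
ft_force: [0.6, -0.8, -0.4]
width: 0.0602
```

```bash
python3 look.py side gd 325 200 230 180 3;python3 look.py scene gds 190 220 200 170 3
```

```text
26.15 [ 0.6193 -0.2554  0.0358] [7.229e-01 6.909e-01 5.000e-04 1.400e-03] [ 0.7  0.  -0.7] 0.0603
26.2 [ 0.6192 -0.2554  0.0358] [7.229e-01 6.909e-01 5.000e-04 1.300e-03] [-0.3  0.1  0.5] 0.0598
```

View pics/gd.png

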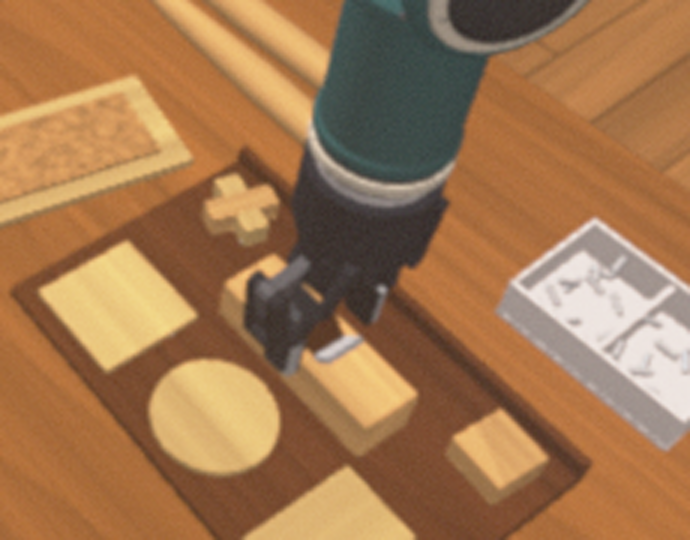

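View pics/gds.png

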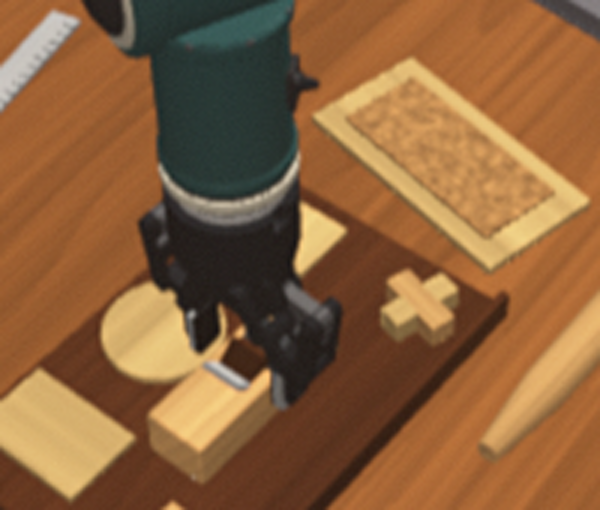

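Request:
arm_command(moves=[[60,-0.5,0,-8,0,0,0],[60,-0.5,1,-6,0,0,0],[60,0,0,-2,0,0,0],[60,0,0,0,0,0,0],[52,0,0,0,0,0,0],[46,0,0,0,0,0,0],[30,0,0,0,0,0,0],[30,0,0,0,0,0,0],[30,0,0,0,0,0,0],[30,0,0,0,0,0,0]])

```text
clock: 27.2
tool_pos: [0.6176, -0.2541, 0.0186]
ee_rot: [0.723, 0.691, 0.0, 0.001]
ft_force: [1.4, 0.1, 1.6]
width: 0.043
```

Request:
arm_command(moves=[[30,0,0,5,0,0,0],[30,0,0,15,0,0,0],[30,0,0,30,0,0,0],[30,0,0,40,0,0,0],[30,0,0,40,0,0,0],[30,0,0,20,0,0,0],[30,0,0,0,0,0,0],[30,0,0,0,0,0,0]])

```text
clock: 28.0
tool_pos: [0.6167, -0.2537, 0.1681]
ee_rot: [0.723, 0.691, -0.0, -0.0]
ft_force: [-1.0, -0.5, -3.9]
width: 0.0429
```

```bash
python3 look.py wrist ge; python3 look.py scene ges 190 150 200 170 3
```

```text
28.05 [ 0.6158 -0.2533  0.1664] [ 7.230e-01  6.909e-01 -6.000e-04 -1.400e-03] [-0.4 -0.3 -4. ] 0.0432
28.1 [ 0.6153 -0.2531  0.1655] [ 0.723   0.6909 -0.0009 -0.0021] [-0.6  0.3 -3.3] 0.0431
```

View pics/ge.png

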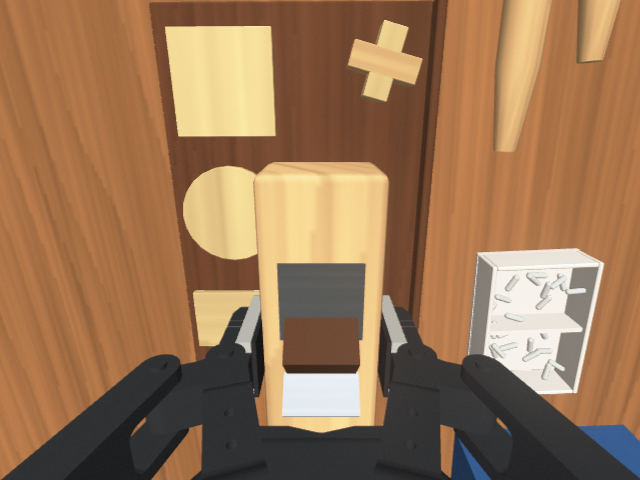

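View pics/ges.png

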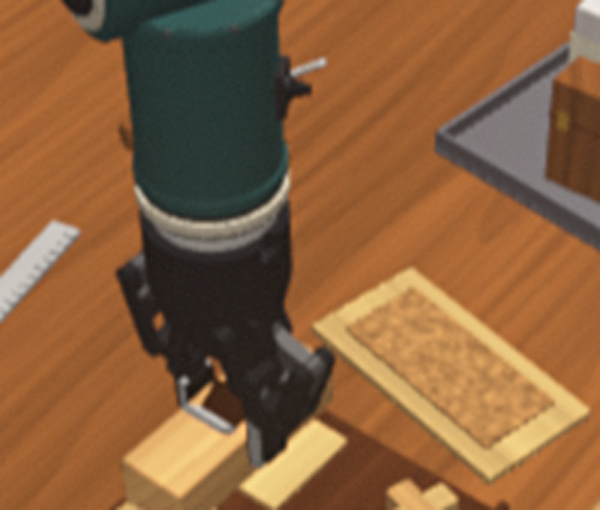

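Request:
arm_command(moves=[[30,-1,10,0,0,0,6.5],[30,-1,18,0,0,0,6.5],[30,-1,22,0,0,0,6.5],[30,-1,24,0,0,0,6.5],[30,-1,24,0,0,0,6.5],[30,-2,24,0,0,0,6.5],[30,-2,24,0,0,0,6.5],[30,-2,24,0,0,0,6.5],[30,-2,24,0,0,0,6.5],[30,-2,24,0,0,0,6.5],[30,-2,17,0,0,0,6.5],[30,-2,10,0,0,0,6.8]])

```text
clock: 29.3
tool_pos: [0.5961, -0.0073, 0.1652]
ee_rot: [0.121, 0.993, 0.0, -0.003]
ft_force: [-0.1, 0.3, -3.5]
width: 0.0431
```

Request:
arm_command(moves=[[30,0,0,-20,0,0,0],[30,0,0,-30,0,0,0],[30,0,0,-30,0,0,0],[30,0,0,-20,0,0,0],[30,0,0,-8,0,0,0],[30,0,0,0,0,0,0],[30,0,0,0,0,0,0],[30,0,0,0,0,0,0]])

```text
clock: 30.1
tool_pos: [0.5994, -0.009, 0.0615]
ee_rot: [0.125, 0.992, 0.0, 0.001]
ft_force: [0.0, 0.3, -2.5]
width: 0.043
```

```bash
python3 look.py wrist gf; python3 look.py scene gfs 260 200 160 130 5;python3 look.py side gfd 260 180 160 130 5
```

```text
30.15 [ 0.5994 -0.009   0.0617] [1.245e-01 9.922e-01 1.000e-04 1.400e-03] [ 1.4  0.4 -3.3] 0.0424
30.2 [ 0.5993 -0.009   0.0617] [1.245e-01 9.922e-01 1.000e-04 1.400e-03] [-0.1  0.6 -3.1] 0.043
30.25 [ 0.5992 -0.009   0.0615] [1.245e-01 9.922e-01 1.000e-04 1.200e-03] [ 0.  -0.3 -2.4] 0.0431
```

View pics/gf.png

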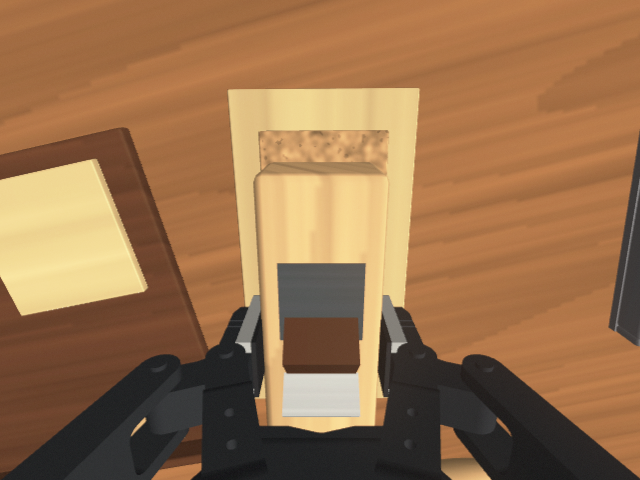

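View pics/gfs.png

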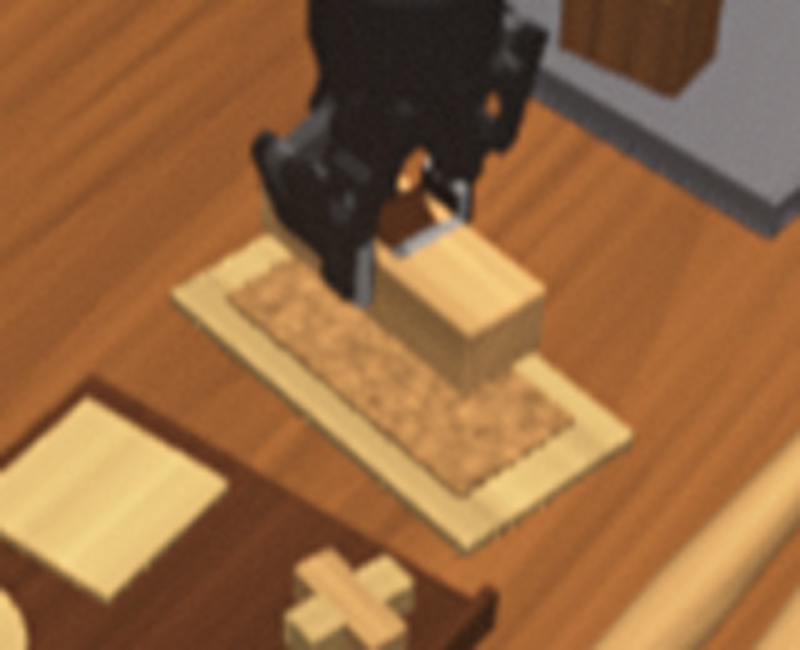

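View pics/gfd.png

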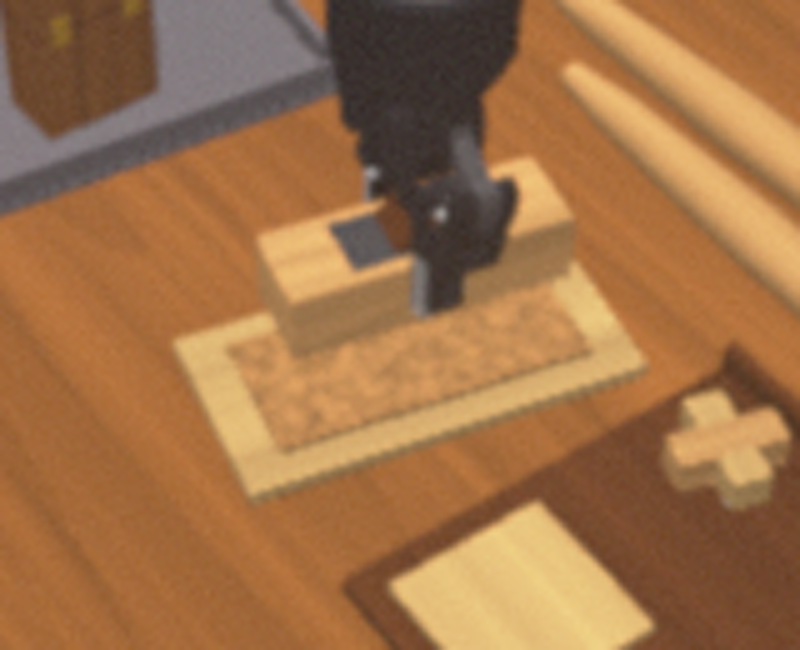

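```bash
python3 px.py gf 229,90,8 420,88,8 260,132,12 388,132,12
```

```text
229,90,8 [498.1 -29.3]
420,88,8 [520.5  62.4]
260,132,12 [520.9 -19.7]
388,132,12 [536.8  42.4]
```

Request:
arm_command(moves=[[30,1,1,-10,0,0,0],[30,0,0,-14,0,0,0],[30,0,0,-8,0,0,0],[30,0,0,-4,0,0,0],[30,0,0,-2,0,0,0],[30,0,0,0,0,0,0],[30,0,0,0,0,0,0]])

```text
clock: 30.95
tool_pos: [0.5995, -0.0079, 0.0224]
ee_rot: [0.124, 0.992, 0.0, 0.0]
ft_force: [0.2, -0.5, -2.5]
width: 0.0431
```

Request:
arm_command(moves=[[30,0,0,-1.5,0,0,0],[30,0,0,0,0,0,0],[30,0,0,-0.5,0,0,0],[30,0,0,0,0,0,0]])

```text
clock: 31.35
tool_pos: [0.5994, -0.0079, 0.0206]
ee_rot: [0.124, 0.992, 0.0, 0.0]
ft_force: [-0.4, 0.1, -0.5]
width: 0.0431
```

Request:
arm_command(moves=[[30,0,0,-0.4,0,0,0],[48,0,0,0,0,0,0],[60,0,0,0,0,0,0],[60,0,0,0,0,0,0],[60,0,0,10,0,0,0],[60,0,0,25,0,0,0],[60,0,0,35,0,0,0],[60,0,0,40,0,0,0],[60,0,0,30,0,0,0],[60,0,0,10,0,0,0],[60,0,0,0,0,0,0]])

```text
clock: 32.45
tool_pos: [0.6007, -0.008, 0.1725]
ee_rot: [0.124, 0.992, 0.0, 0.003]
ft_force: [0.9, -0.2, -0.2]
width: 0.0599
```

```bash
python3 look.py wrist gg; python3 look.py scene ggs 260 100 240 200 3
```

```text
32.5 [ 0.5993 -0.0079  0.1702] [1.245e-01 9.922e-01 0.000e+00 6.000e-04] [-0.5  0.   0.3] 0.0601
32.55 [ 0.5982 -0.0078  0.1685] [ 1.245e-01  9.922e-01 -0.000e+00 -9.000e-04] [ 0.5  0.5 -0.1] 0.06
```

View pics/gg.png

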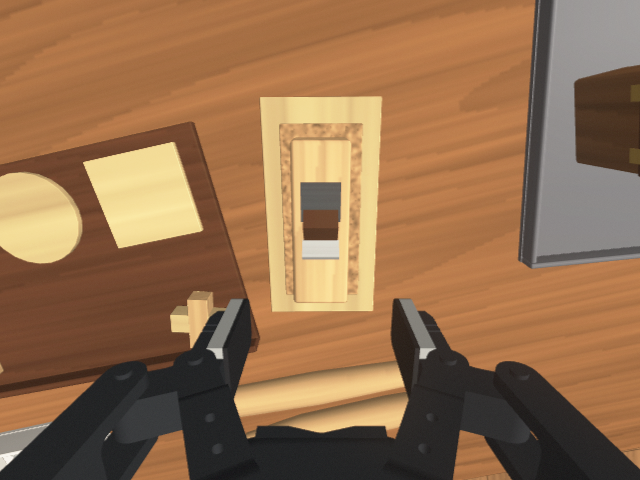

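View pics/ggs.png

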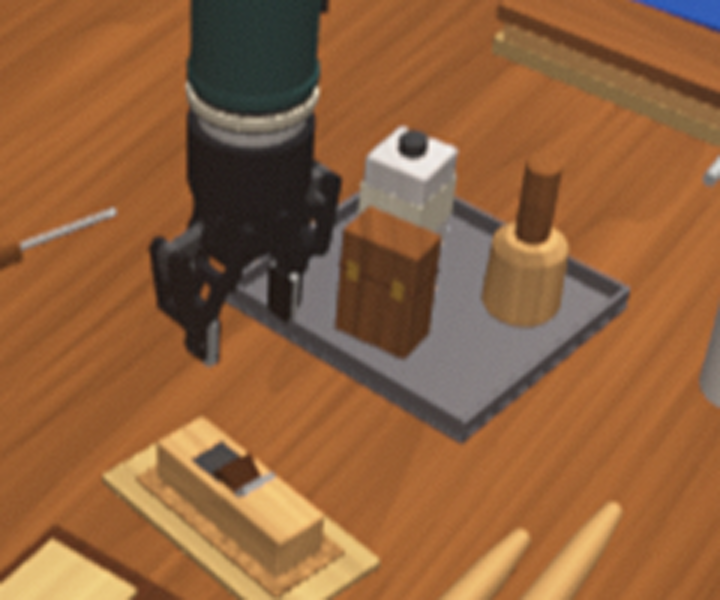

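```bash
python3 - <<'E'
import pickle,numpy as np
from px import ray
c=pickle.load(open("gg.pkl","rb"))
a=np.array([ray(c,u,v,.048) for u,v in[(293,141),(351,139),(348,301),(296,302)]]);b=np.array([ray(c,u,v,.008) for u,v in[(261,97),(382,97),(373,311),(272,311)]])
print(a,b,a.mean(0),b.mean(0))
E
python3 -c "
from station import *;print(read_state()['qpos'])"
```

```text
[[534.1 -10.3]
 [542.8  29.5]
 [666.3  -1. ]
 [656.8 -42.2]] [[497.8 -28.9]
 [521.1  62.4]
 [704.2  17.4]
 [680.6 -74.9]] [600.  -6.] [600.925  -6.   ]
[-5.47468015e-02  1.68160425e-01  1.83854599e+00  2.62172618e-05
  1.13661324e+00 -1.37595399e+00]
```

Request:
arm_command(moves=[[65,0,20,0,0,0,6],[65,-3,35,0,0,0,5.8],[65,-3,40,0,0,0,0],[65,-4,40,0,0,0,0],[65,-5,40,0,0,0,0],[65,-5,35,0,0,0,0],[65,-2,20,0,0,0,0],[65,0,6,0,0,0,0],[65,0,0,0,0,0,0],[65,0,0,0,0,0,0],[65,0,0,0,0,0,0]])

```text
clock: 33.65
tool_pos: [0.5771, 0.2267, 0.1691]
ee_rot: [0.023, 1.0, -0.0, -0.0]
ft_force: [-0.1, 0.2, -0.4]
width: 0.0649
```

```bash
python3 look.py wrist gh
```

```text
33.7 [0.5772 0.2268 0.1694] [ 2.260e-02  9.997e-01 -2.000e-04 -2.000e-04] [ 0.5 -0.1 -0.5] 0.0649
```

View pics/gh.png

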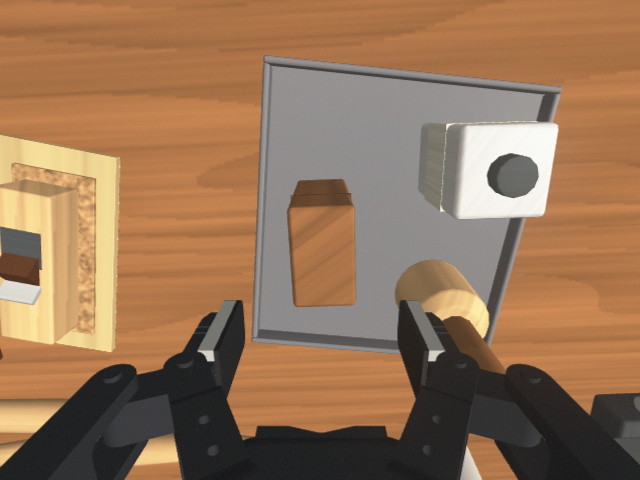

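Request:
arm_command(moves=[[65,1,1,-15,0,0,0],[65,0,0,-25,0,0,0],[65,0,0,-25,0,0,0],[65,0,0,-20,0,0,0],[65,0,0,-12,0,0,0],[65,0,0,-6,0,0,0],[65,0,0,-1,0,0,0],[65,0,0,0,0,0,0],[50,0,0,0,0,0,0],[40,0,0,0,0,0,0],[30,0,0,0,0,0,0],[30,0,0,0,0,0,0]])

```text
clock: 34.9
tool_pos: [0.579, 0.2291, 0.0672]
ee_rot: [0.022, 1.0, 0.0, 0.001]
ft_force: [-1.3, -2.9, 5.6]
width: 0.0399
```

Request:
arm_command(moves=[[30,0,0,0,0,0,0],[30,0,0,0,0,0,0],[30,0,0,0,0,0,0]])

```text
clock: 35.2
tool_pos: [0.579, 0.2291, 0.0672]
ee_rot: [0.022, 1.0, 0.0, 0.001]
ft_force: [-1.0, -2.0, 6.2]
width: 0.0395
```

Request:
arm_command(moves=[[30,0,0,5,0,0,0],[30,0,0,20,0,0,0],[30,0,-10,30,0,0,0],[30,-2,-20,25,0,0,0],[30,-2,-30,10,0,0,0],[30,-3,-40,0,0,0,0],[30,-3,-40,0,0,0,0],[30,-3,-40,0,0,0,0],[30,-3,-40,0,0,0,0],[30,-3,-40,0,0,0,0],[30,-3,-40,0,0,0,0],[30,-3,-40,0,0,0,0]])

```text
clock: 36.4
tool_pos: [0.5518, -0.1119, 0.1546]
ee_rot: [0.022, 1.0, 0.0, -0.001]
ft_force: [0.5, 0.4, -3.9]
width: 0.0399
```

Request:
arm_command(moves=[[30,-3,-40,0,0,0,0],[30,-3,-40,0,0,0,0],[30,-3,-40,0,0,0,0],[30,-3,-40,0,0,0,0],[30,-1,-30,0,0,0,0],[30,0,-20,0,0,0,0],[30,0,-15,0,0,0,0],[30,0,-8,-10,0,0,0],[30,0,0,-20,0,0,0],[30,0,0,-10,0,0,0],[30,0,0,0,0,0,0],[30,0,0,0,0,0,0]])

```text
clock: 37.6
tool_pos: [0.5401, -0.3428, 0.1152]
ee_rot: [0.021, 1.0, 0.0, -0.0]
ft_force: [0.5, 1.0, -3.4]
width: 0.0396
```

```bash
python3 look.py wrist gi;python3 look.py scene gis 140 230 220 170 3
```

```text
37.65 [ 0.5406 -0.3434  0.116 ] [ 2.130e-02  9.998e-01 -1.000e-04  2.000e-04] [-0.1 -0.3 -3.7] 0.0396
37.7 [ 0.5409 -0.3437  0.1166] [ 2.140e-02  9.998e-01 -4.000e-04  6.000e-04] [ 0.7  0.8 -3.6] 0.0396
```

View pics/gi.png

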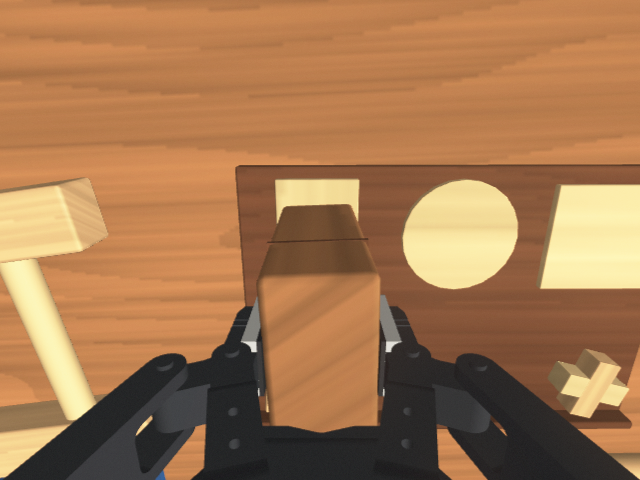

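View pics/gis.png

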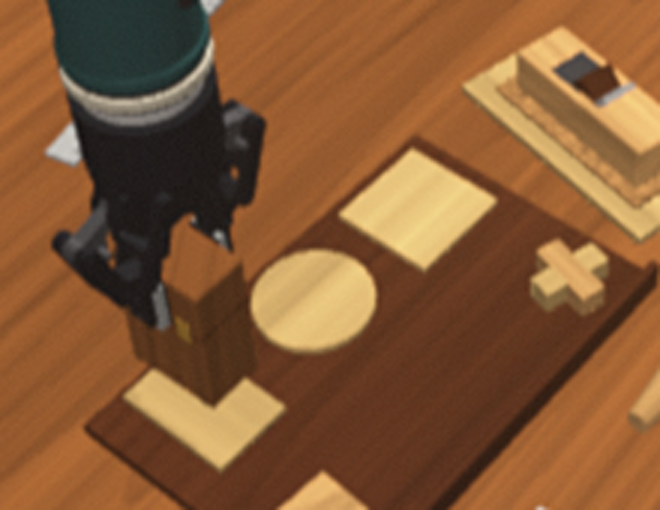

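Request:
arm_command(moves=[[30,0,-0.5,-12,0,0,0],[30,0,0,-12,0,0,0],[30,0,0,-8,0,0,0],[30,0,0,-4,0,0,0],[30,0,0,-1,0,0,0],[30,0,0,0,0,0,0],[30,0,0,0,0,0,0]])

```text
clock: 38.4
tool_pos: [0.5402, -0.3445, 0.0785]
ee_rot: [0.022, 1.0, -0.0, 0.0]
ft_force: [-0.3, -0.4, -3.9]
width: 0.0401
```

Request:
arm_command(moves=[[30,0.7,0,-0.8,0,0,0],[30,0,0,0,0,0,0],[30,0,0,0,0,0,0]])

```text
clock: 38.7
tool_pos: [0.5409, -0.3447, 0.0783]
ee_rot: [0.022, 1.0, -0.0, 0.0]
ft_force: [-0.9, 0.4, -1.1]
width: 0.0396
```

Touching down. Release and go for the tin (grasped before at TCP 530.8, 335.9).

Request:
arm_command(moves=[[30,0,0,-0.4,0,0,0],[48,0,0,0,0,0,0],[62,0,0,0,0,0,0],[62,0,0,0,0,0,0],[62,0,0,12,0,0,0],[62,0,0,25,0,0,0],[62,0,0,35,0,0,0],[70,0,10,30,0,0,0],[75,0,30,10,0,0,0],[75,0,40,0,0,0,0]])

```text
clock: 39.7
tool_pos: [0.543, -0.2661, 0.1942]
ee_rot: [0.023, 1.0, -0.002, 0.003]
ft_force: [0.3, 1.1, 0.1]
width: 0.0749
```

Request:
arm_command(moves=[[75,0,45,0,0,0,0],[75,0,45,0,0,0,0],[75,0,45,0,0,0,0],[75,0,45,0,0,0,0],[75,0,45,0,0,0,0],[75,0,45,0,0,0,0],[75,0,45,0,0,0,0],[75,0,45,0,0,0,0],[75,0,45,0,0,0,0],[75,-4,45,0,0,0,0],[75,-4,45,0,0,0,0],[75,-2,45,0,0,0,0]])

```text
clock: 40.9
tool_pos: [0.5306, 0.2777, 0.1908]
ee_rot: [0.022, 1.0, 0.0, 0.001]
ft_force: [0.7, 0.7, 0.1]
width: 0.075
```

Request:
arm_command(moves=[[75,0,35,0,0,0,0],[75,0,20,0,0,0,0],[75,0,8,0,0,0,0],[75,0,0,0,0,0,0],[75,0,0,0,0,0,0],[75,0,0,0,0,0,0]])

```text
clock: 41.5
tool_pos: [0.5311, 0.337, 0.1895]
ee_rot: [0.023, 1.0, -0.0, -0.0]
ft_force: [-0.1, 1.4, -0.2]
width: 0.0749
```

```bash
python3 look.py wrist gj;python3 look.py scene gjs 140 230 220 170 3
```

```text
41.55 [0.5311 0.3371 0.1895] [ 2.270e-02  9.997e-01 -2.000e-04 -1.000e-04] [-0.6 -0.2  1.1] 0.0752
41.6 [0.5311 0.3372 0.1896] [ 2.270e-02  9.997e-01 -2.000e-04 -0.000e+00] [ 0.5 -0.9 -0.1] 0.0749
```

View pics/gj.png

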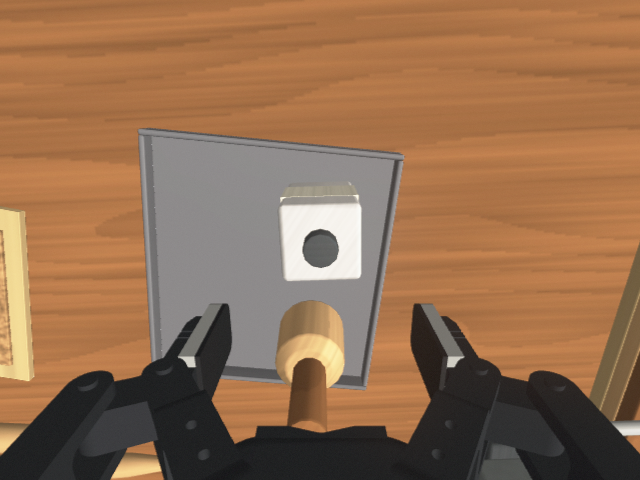

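View pics/gjs.png

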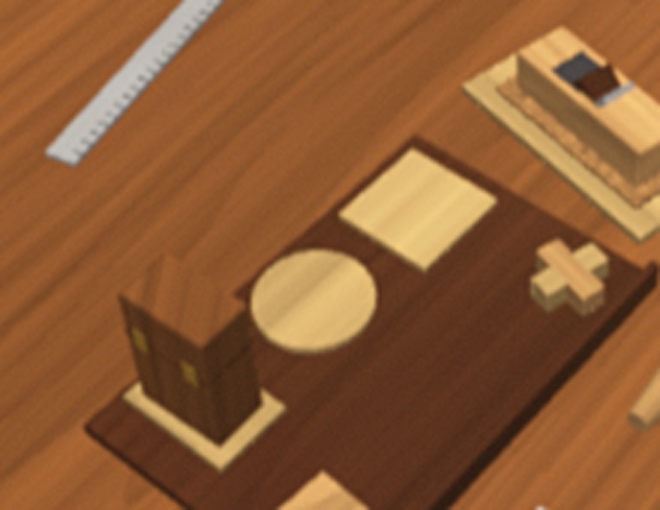

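Request:
arm_command(moves=[[75,0,-1,-15,0,0,0],[75,0,0,-30,0,0,0],[75,0,0,-30,0,0,0],[75,0,0,-25,0,0,0],[75,0,0,-15,0,0,0],[75,0,0,-8,0,0,0],[75,0,0,-4,0,0,0],[75,0,0,0,0,0,0],[66,0,0,0,0,0,0],[58,0,0,0,0,0,0],[45,0,0,0,0,0,0],[45,0,0,0,0,0,0]])

```text
clock: 42.8
tool_pos: [0.532, 0.3376, 0.0643]
ee_rot: [0.022, 1.0, 0.0, 0.001]
ft_force: [-0.4, -3.2, 6.0]
width: 0.0551
```

Request:
arm_command(moves=[[45,0,0,0,0,0,0],[45,0,0,0,0,0,0],[45,0,0,0,0,0,0]])

```text
clock: 43.1
tool_pos: [0.532, 0.3376, 0.0643]
ee_rot: [0.022, 1.0, 0.0, 0.001]
ft_force: [0.0, -3.1, 6.1]
width: 0.0551
```

Request:
arm_command(moves=[[45,0,0,5,0,0,0],[45,0,0,20,0,0,0],[45,0,-10,30,0,0,0],[45,0,-20,25,0,0,0],[45,0,-30,10,0,0,0],[45,2,-40,0,0,0,0],[45,2,-40,0,0,0,0],[45,2,-40,0,0,0,0],[45,2,-40,0,0,0,0],[45,2,-40,0,0,0,0],[45,2,-40,0,0,0,0],[45,2,-40,0,0,0,0]])

```text
clock: 44.3
tool_pos: [0.5439, -0.0036, 0.1518]
ee_rot: [0.022, 1.0, 0.0, -0.001]
ft_force: [0.6, 0.8, -3.6]
width: 0.0552
```

Request:
arm_command(moves=[[45,2,-40,0,0,0,0],[45,2,-40,0,0,0,0],[45,0,-30,0,0,0,0],[45,0,-20,0,0,0,0],[45,0,-10,0,0,0,0],[45,0,-3,-15,0,0,0],[45,0,0,-20,0,0,0],[45,0,0,-10,0,0,0],[45,0,0,0,0,0,0],[45,0,0,0,0,0,0],[45,0,0,0,0,0,0]])

```text
clock: 45.4
tool_pos: [0.5496, -0.1451, 0.1083]
ee_rot: [0.021, 1.0, -0.0, 0.001]
ft_force: [0.3, 0.9, -4.3]
width: 0.0551
```

```bash
python3 look.py wrist gk;python3 look.py scene gks 140 230 220 170 3
```

```text
45.45 [ 0.5497 -0.1452  0.1085] [ 2.150e-02  9.998e-01 -2.000e-04  9.000e-04] [ 0.2 -0.7 -3.6] 0.0555
45.5 [ 0.5497 -0.1454  0.1086] [ 2.160e-02  9.998e-01 -3.000e-04  1.000e-03] [ 0.5  0.3 -4.2] 0.0556
```

View pics/gk.png

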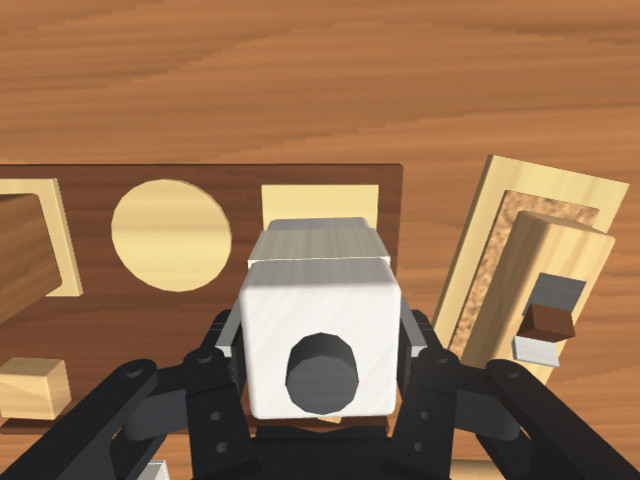

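View pics/gks.png

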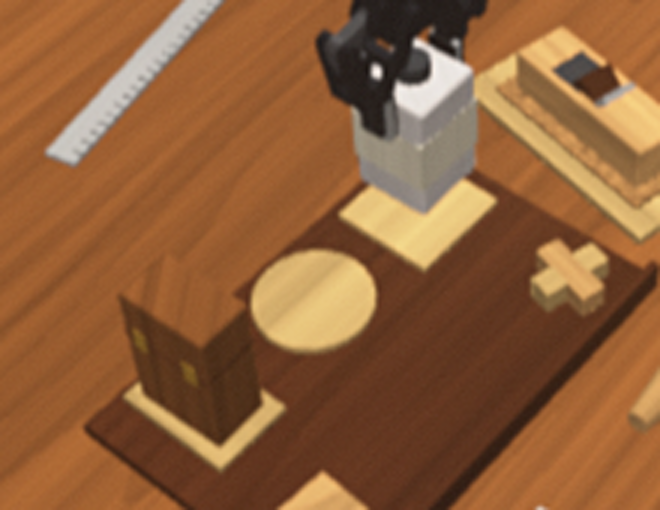

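Request:
arm_command(moves=[[45,0,0,-12,0,0,0],[45,0,0,-10,0,0,0],[45,0,0,-7,0,0,0],[45,0,0,-3,0,0,0],[45,0,0,-0.5,0,0,0],[45,0,0,0,0,0,0],[45,0,0,0,0,0,0]])

```text
clock: 46.2
tool_pos: [0.548, -0.1452, 0.0754]
ee_rot: [0.022, 1.0, 0.0, -0.001]
ft_force: [-5.5, 1.0, 6.1]
width: 0.0554
```

Request:
arm_command(moves=[[45,1,0,0.3,0,0,0],[58,0,0,0,0,0,0],[70,0,0,0,0,0,0],[75,0,0,0,0,0,0],[75,0,0,12,0,0,0],[75,0,0,25,0,0,0],[75,0,0,35,0,0,0],[70,0,0,35,0,0,0],[65,0,0,15,0,0,0],[65,0,0,0,0,0,0],[65,0,0,0,0,0,0]])

```text
clock: 47.3
tool_pos: [0.5493, -0.1453, 0.1965]
ee_rot: [0.022, 1.0, 0.0, -0.0]
ft_force: [0.2, -0.6, -0.9]
width: 0.0646
```

```bash
python3 look.py wrist gl
```

```text
47.35 [ 0.5487 -0.145   0.1954] [ 2.180e-02  9.998e-01  4.000e-04 -1.400e-03] [ 0.5  0.6 -0.3] 0.0647
```

View pics/gl.png

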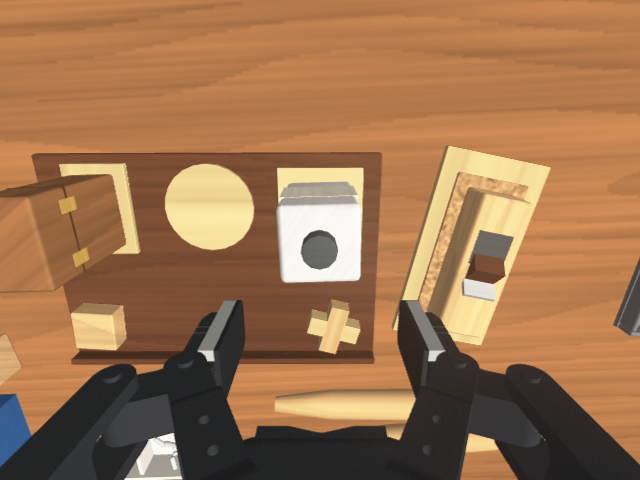

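```bash
python3 px.py gl 278,168,16 363,168,16 287,184,16 353,182,16 319,250,122
```

```text
278,168,16 [ 509.4 -180.1]
363,168,16 [ 512.6 -106.2]
287,184,16 [ 523.7 -173.3]
353,182,16 [ 524.5 -115.1]
319,250,122 [ 548.1 -145.7]
```

Request:
arm_command(moves=[[60,4,20,0,0,0,0],[60,8,40,0,0,0,0],[60,9,45,0,0,0,0],[60,9,45,0,0,0,0],[60,9,45,0,0,0,0],[60,9,45,0,0,0,0],[60,9,45,0,0,0,0],[60,9,45,0,0,0,0],[60,9,45,0,0,0,0],[60,9,40,0,0,0,0],[60,9,30,0,0,0,0],[60,6,15,0,0,0,0]])

```text
clock: 48.55
tool_pos: [0.6474, 0.3169, 0.1937]
ee_rot: [0.021, 1.0, -0.001, -0.002]
ft_force: [0.2, -0.0, 0.3]
width: 0.0598
```

Request:
arm_command(moves=[[60,3,6,0,0,0,0],[60,0,0,0,0,0,0],[60,0,0,0,0,0,0],[60,0,0,0,0,0,0]])

```text
clock: 48.95
tool_pos: [0.6517, 0.3189, 0.1973]
ee_rot: [0.023, 1.0, -0.0, -0.0]
ft_force: [-0.2, -0.0, 0.1]
width: 0.06
```

```bash
python3 look.py wrist gm;python3 look.py side gms 170 30 250 190 3
```

```text
49.0 [0.6518 0.3191 0.1975] [ 2.260e-02  9.997e-01 -1.000e-04  0.000e+00] [-0.6  0.1 -0.2] 0.06
49.05 [0.6519 0.3193 0.1977] [ 2.260e-02  9.997e-01 -0.000e+00  1.000e-04] [ 0.6 -0.9 -0.4] 0.0598
```

View pics/gm.png

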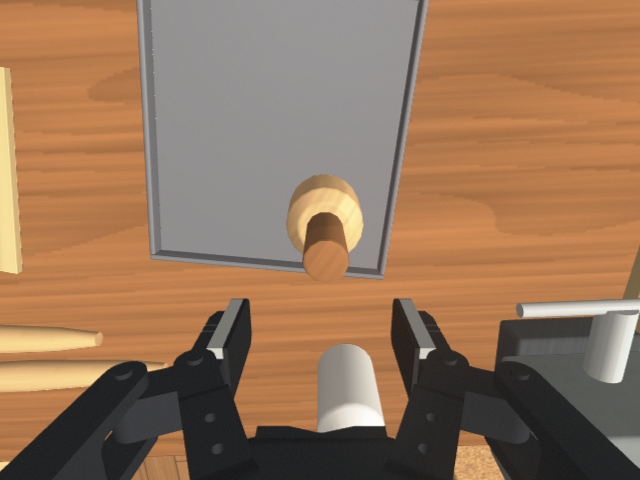

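View pics/gms.png

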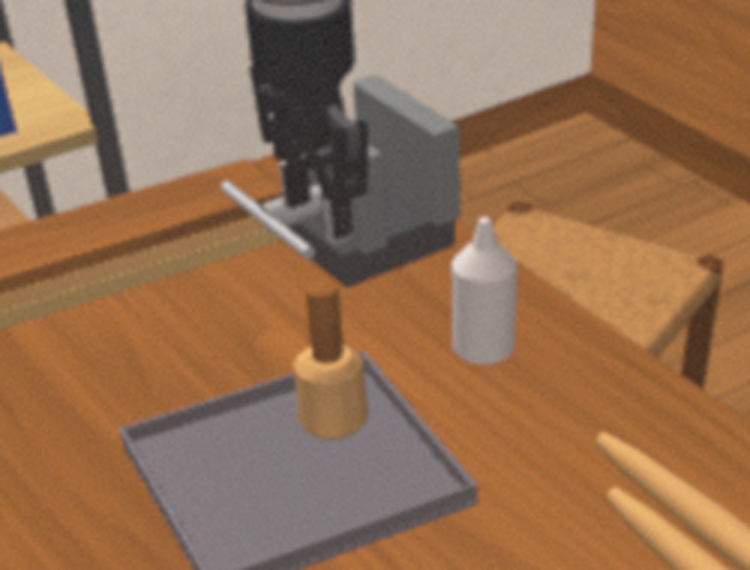

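```bash
python3 px.py gm 326,261,143
```

```text
326,261,143 [650.  322.6]
```

Request:
arm_command(moves=[[60,-2,3,-12,0,0,0],[60,0,0,-25,0,0,0],[60,0,0,-25,0,0,0],[60,0,0,-20,0,0,0],[60,0,0,-12,0,0,0],[60,0,0,-7,0,0,0],[60,0,0,-1,0,0,0],[60,0,0,0,0,0,0],[40,0,0,0,0,0,0],[28,0,0,0,0,0,0],[15,0,0,0,0,0,0],[15,0,0,0,0,0,0]])

```text
clock: 50.25
tool_pos: [0.6506, 0.3234, 0.0967]
ee_rot: [0.022, 1.0, 0.0, 0.001]
ft_force: [-0.5, -2.4, 4.6]
width: 0.0266
```

Request:
arm_command(moves=[[15,0,0,0,0,0,0],[15,0,0,0,0,0,0],[15,0,0,0,0,0,0]])

```text
clock: 50.55
tool_pos: [0.6506, 0.3234, 0.0967]
ee_rot: [0.022, 1.0, 0.0, 0.001]
ft_force: [0.2, -2.5, 6.0]
width: 0.0269
```

Request:
arm_command(moves=[[15,0,0,5,0,0,0],[15,0,0,20,0,0,0],[15,0,0,35,0,0,0],[15,0,-10,40,0,0,0],[15,-5,-20,35,0,0,0],[15,-8,-30,25,0,0,0],[15,-8,-40,5,0,0,0],[15,-8,-40,0,0,0,0],[15,-8,-40,0,0,0,0],[15,-8,-40,0,0,0,0],[15,-8,-40,0,0,0,0],[15,-8,-40,0,0,0,0]])

```text
clock: 51.75
tool_pos: [0.5875, 0.0226, 0.259]
ee_rot: [0.022, 1.0, 0.0, -0.001]
ft_force: [0.7, -0.4, -3.7]
width: 0.0264
```

Request:
arm_command(moves=[[15,-8,-40,0,0,0,0],[15,-8,-40,0,0,0,0],[15,-8,-40,0,0,0,0],[15,-8,-40,0,0,0,0],[15,-8,-40,0,0,0,0],[15,-4,-35,0,0,0,0],[15,-2,-20,0,0,0,0],[15,0,-10,0,0,0,0],[15,0,-3,0,0,0,0],[15,0,0,0,0,0,0],[15,0,0,0,0,0,0],[15,0,0,0,0,0,0]])

```text
clock: 52.95
tool_pos: [0.5431, -0.2432, 0.2602]
ee_rot: [0.021, 1.0, 0.0, -0.0]
ft_force: [0.1, 0.4, -3.0]
width: 0.0267
```

Now straight down between box and tin.

Request:
arm_command(moves=[[15,0.5,-1.5,-15,0,0,0],[15,0,0,-30,0,0,0],[15,0,0,-30,0,0,0],[15,0,0,-25,0,0,0],[15,0,0,-15,0,0,0],[15,0,0,-7,0,0,0],[15,0,0,0,0,0,0],[15,0,0,0,0,0,0]])

```text
clock: 53.75
tool_pos: [0.5442, -0.2463, 0.1395]
ee_rot: [0.022, 1.0, -0.0, 0.001]
ft_force: [-0.2, -0.1, -2.9]
width: 0.0268
```

```bash
python3 look.py side gn 325 200 200 150 4;python3 look.py scene gns 165 250 200 150 4
```

```text
53.8 [ 0.5445 -0.2464  0.1399] [ 2.170e-02  9.998e-01 -6.000e-04  1.400e-03] [-0.3  0.9 -3.5] 0.027
53.85 [ 0.5445 -0.2465  0.1401] [ 2.180e-02  9.998e-01 -7.000e-04  1.500e-03] [ 0.6  0.5 -3. ] 0.0267
```

View pics/gn.png

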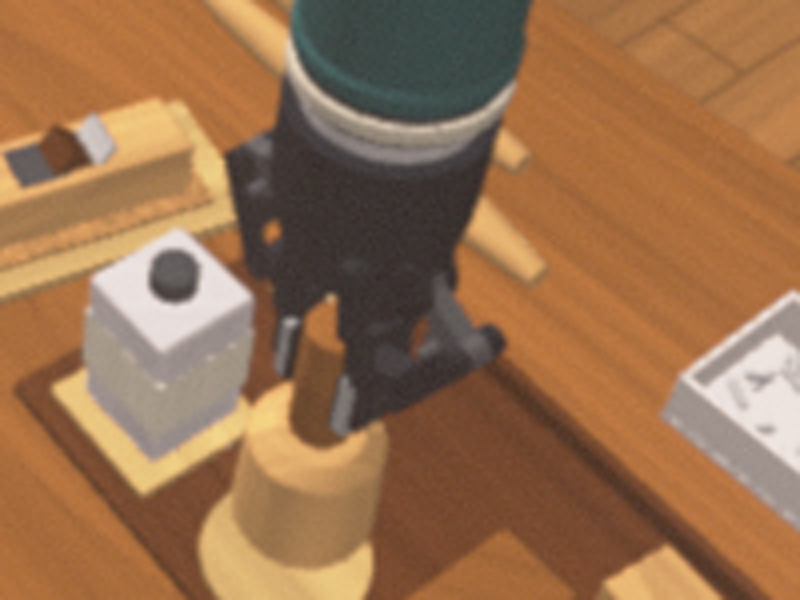

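View pics/gns.png

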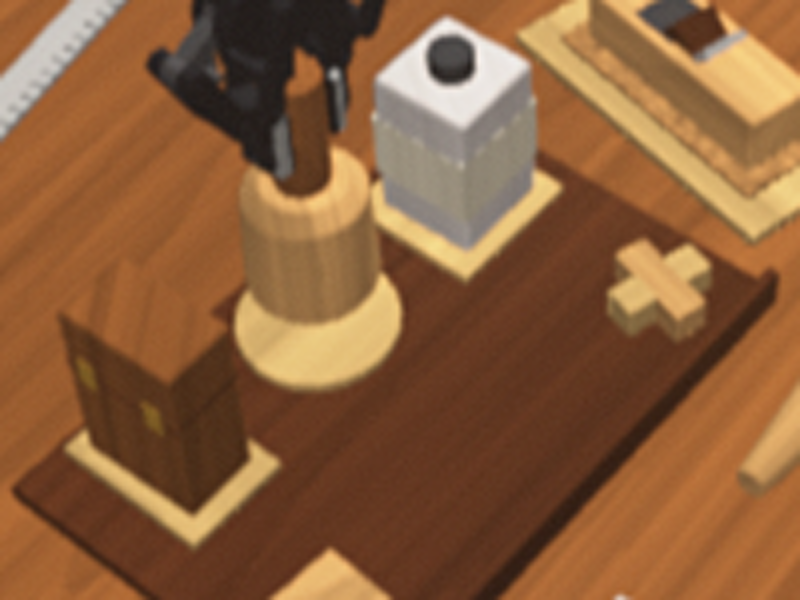

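Request:
arm_command(moves=[[15,-0.5,1,-12,0,0,0],[15,0,0,-10,0,0,0],[15,0,0,-6,0,0,0],[15,0,0,-3,0,0,0],[15,0,0,-0.5,0,0,0],[15,0,0,0,0,0,0],[15,0,0,0,0,0,0]])

```text
clock: 54.55
tool_pos: [0.5424, -0.2448, 0.1077]
ee_rot: [0.022, 1.0, 0.0, -0.001]
ft_force: [-4.1, 1.7, 6.6]
width: 0.0265
```

Request:
arm_command(moves=[[15,1,0,0.4,0,0,0],[30,0,0,0,0,0,0],[50,0,0,0,0,0,0],[60,0,0,0,0,0,0],[60,0,0,10,0,0,0],[60,0,0,20,0,0,0],[60,0,0,35,0,0,0],[60,0,0,40,0,0,0],[60,-10,0,40,0,0,0],[60,-30,0,30,0,0,0],[60,-30,0,10,0,0,0],[60,-10,0,0,0,0,0]])

```text
clock: 55.75
tool_pos: [0.4634, -0.2456, 0.2961]
ee_rot: [0.022, 1.0, -0.002, 0.003]
ft_force: [0.5, 0.5, 0.3]
width: 0.06
```

Request:
arm_command(moves=[[60,0,0,0,0,0,0],[60,0,0,0,0,0,0],[60,0,0,0,0,0,0]])

```text
clock: 56.05
tool_pos: [0.4642, -0.2446, 0.2909]
ee_rot: [0.022, 1.0, 0.001, -0.001]
ft_force: [-0.5, 1.0, 0.3]
width: 0.0601
```

```bash
python3 look.py wrist go;python3 look.py side gos 325 230 200 150 4;python3 look.py scene goc 165 250 200 150 4
```

```text
56.1 [ 0.4642 -0.2446  0.2909] [ 2.160e-02  9.998e-01  6.000e-04 -8.000e-04] [-0.  -0.2  0.6] 0.0601
56.15 [ 0.4642 -0.2446  0.2909] [ 2.160e-02  9.998e-01  6.000e-04 -9.000e-04] [ 0.2  0.9 -0.4] 0.0598
56.2 [ 0.4642 -0.2447  0.2911] [ 2.150e-02  9.998e-01  5.000e-04 -8.000e-04] [-0.1  0.3 -0.6] 0.0598
```

View pics/go.png

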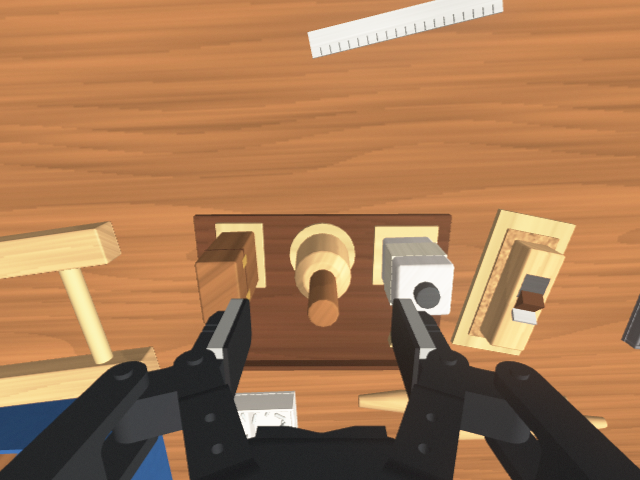

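View pics/gos.png

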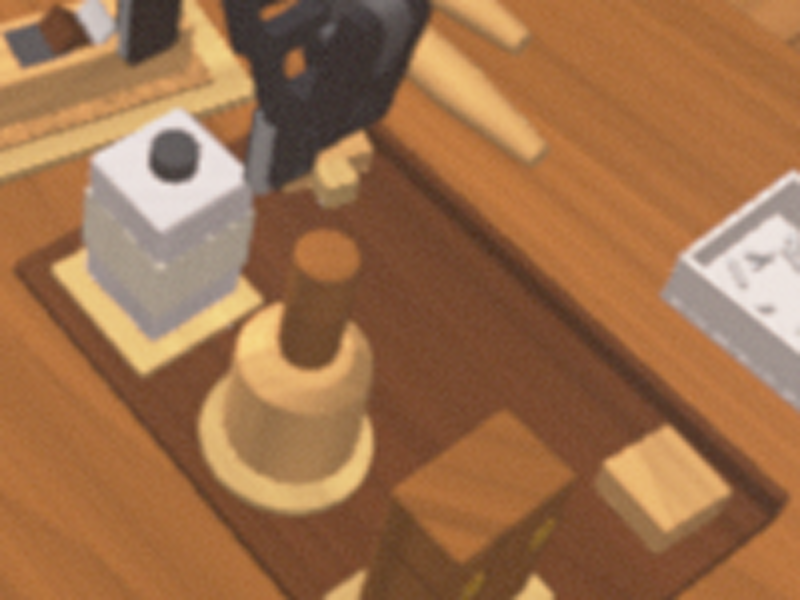

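View pics/goc.png

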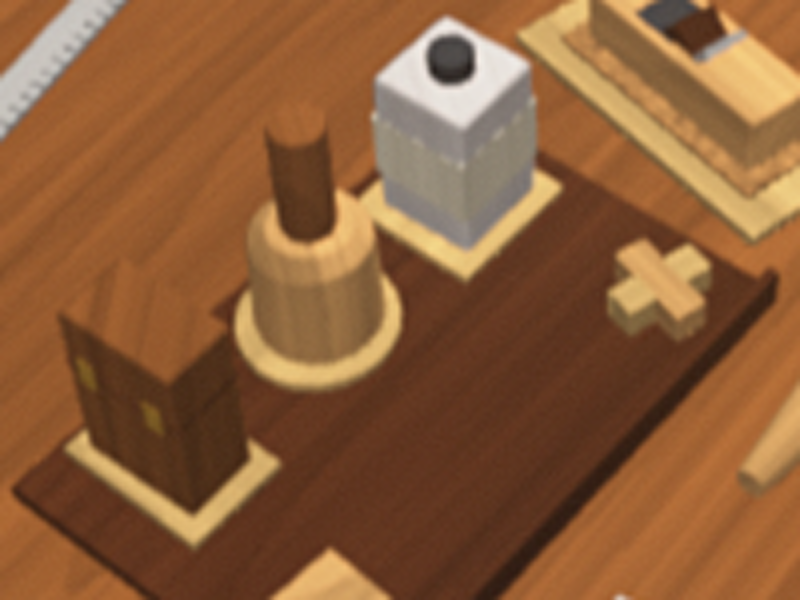

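Run:
```python
from h import *
cams={n:read_camera(n) for n in("scene","side")}
q,res=fit([P("c1",297,121,0,0,154),P("c2",327,255,0,0,154)],cams,[.6,-.1],False);print("mallet",q*1e3,res.round(1).tolist())
c=[("side",)]
for k,a,b,h,sc,sd in [("tin",28,28,108,[(376,78),(446,15),(531,70),(463,133)],[(93,160),(180,108),(255,180),(163,237)]),("box",33,20,116,[(62,318),(122,262),(231,330),(170,388)],[(393,495),(505,412),(573,478),(462,567)])]:
    v=[P("c1",*p,sx*a,sy*b,h) for p,(sx,sy) in zip(sc,[(-1,-1),(-1,1),(1,1),(1,-1)])]+[P("c2",*p,sx*a,sy*b,h) for p,(sx,sy) in zip(sd,[(-1,1),(1,1),(1,-1),(-1,-1)])]
    q,res=fit(v,cams,[.6,-.1,0]);print(k,q[:2]*1e3,np.degrees(q[2]),np.abs(res).max(1).round(1))
```

```text
mallet [ 542.95904455 -246.25695555] [[-0.3, 0.5], [-0.2, -0.5]]
tin [ 549.31474853 -148.15995432] -1.72327276769935 [2.3 0.7 1.4 1.5 1.2 1.2 1.2 0.5]
box [ 539.91383807 -347.25048203] -0.10419016727664272 [2.2 1.4 0.8 1.  1.2 2.2 2.7 1.2]
```

```bash
python3 look.py scene gz; python3 -c "
from station import job; print(job.close_job())"
```

```text
56.35 [ 0.464  -0.2448  0.2916] [ 2.160e-02  9.998e-01  2.000e-04 -4.000e-04] [ 0.1 -0.1  0.1] 0.0598
the job is handed in; nothing more can be done
None
```

View pics/gz.png

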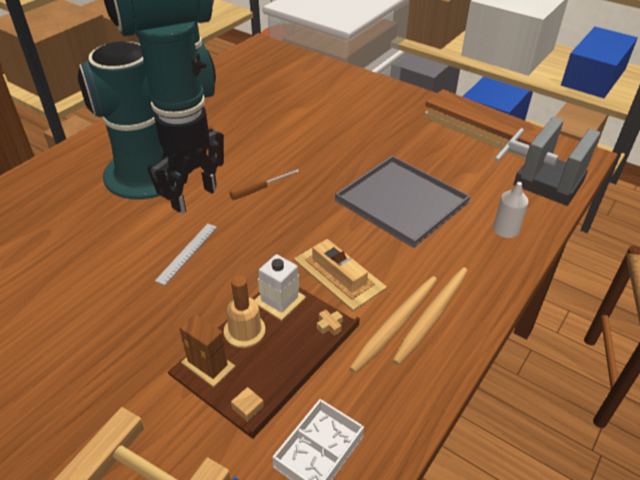

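I moved the mallet, tin and box upright into the tray and laid the plane on the cork pad. I then put the three back on their plates and handed the job in at 56 s of the 152 s allowed. The hand-in reports no verdict.

- **Plane:** the wrist camera put it about 1 mm from the middle of the pad. I set it down at the pad's angle, within about 1°.
- **Mallet:** about 1.5 mm from the centre of the round plate, upright.
- **Tin:** the wrist camera showed its cap within about 0.5 mm of centre. Its near base edge suggested about 3 mm off, and the other two cameras also gave about 3 mm, so those readings disagree a little. It is lined up with the plate.
- **Box:** within about 3 mm of the centre of the oblong plate and about 2° from lined up.
- **Robot:** raised clear of everything, with the wrist force near zero.

All of these are inside the limits. The last scene picture shows everything standing still and released.

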